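# Stow the green pot in a press-latch drawer

## Robot

A 6-joint arm with a two-finger parallel gripper is mounted at the origin on a cart in front of the work surface, level with it; the furniture and walls round the work are solid. World frame = base frame: x ahead of the robot, y to its left, z up, the work surface at z = 0. Lengths are in m, angles in degrees, forces in N, time in s.
With the tool pointing down it reaches from about 0.25 to 0.725 m from the base axis. Payload 9.7 kg.
Tool frame: the origin (TCP) lies between the finger pads; the fingertips stand 11 mm ahead of it and the grasp point (between the pads) lies 8 mm behind it; z points along the fingers, x is the direction in which the jaws open and shut, and the axes are right-handed (so a half turn about z gives the same grasp; the last joint's range is limited). The gripper opens to 85 mm and grips with 20 to 120 N. Pads are 22 mm wide; open, the fingers measure 114 mm over their backs; the gripper's body (76 mm by 85 mm) begins 54 mm behind the grasp point. The pads swing forward as they close: fully open they stand 13 mm farther back than shut.
Start: joints at [68.411, 4.979, 10.078, 95.1, 0, 90], TCP at [0.202, 0.511, 0.242] pointing down, gripper open.
Joint ranges: [-179.16, 179.16], [-48.56, 103.87], [-65.8, 70.77], [-126.05, 130.52], [-82.76, 87.17], [-180, 180]. Speed limits (degrees/s): [127.2, 127.2, 147.25, 180, 180, 180].

## Interface

Orientations are given as [roll, pitch, yaw] about the fixed x, y, z axes, in that order (R = Rz(yaw) Ry(pitch) Rx(roll)).
In Python, from workcell import get_obs, camera, job_done, spotter gives the robot as it stands.
- The arm moves only by the tool play_rows, never from a script. Its argument "rows" is a list of rows, each a list of 3 entries, a list of its own where there are three numbers: the closure, from 0 (fully open) to 1 (shut), then the shift along the tool's x, y, z in cm, then the turn, a rotation vector about the tool's x, y, z in degrees. In form: [[claw, [x, y, z], [wx, wy, wz]], ...]. A call has 1 to 12 rows; each row shifts and turns the pose as measured when the row begins, along the tool's axes as they then stand; what a row does not reach is not made up. A row lasts 1/10 s, in which the tool goes at most 50 mm and 8.59 degrees, less where a joint would pass 70% of its speed; a pose out of reach is approached as far as the arm can. A call is refused whole if a number of a shift passes 5 or a number of a turn 8.59, either way. A call with a gripper value outside its range is refused whole. The fingers move at their own pace and stop on an object; "newtons" is the grip in N (left out, the last holds). Time passes only in rows, so rows that do not move let the fingers close. It gives the time, the measured TCP pose, the force and the opening at its end, in the units of the state.
- get_obs(): the state, without advancing time (a new reading comes with each control period).
- camera(name): name is "side" or "top"; returns a dict with "img" (400x640x3 uint8, red, green, blue), "intrinsics" (3x3 intrinsics, pixels), "xyz" and "orientation" of the camera in the world. Camera axes: x right, y down, z forward; pixel columns grow to the right and rows downward; lengths in m; the calibration is good to about 2 mm. A picture is of the moment at which its call begins. There is no depth.
- job_done(): hands the job in, once; it reports no verdict.
Trained networks look in a picture, given as the dict that the camera call returned (one of the last four; its "shot" number tells which), for a name from the list of things; names that differ only in an ending like _2 or _b are one class to them, and where a whole thing is asked for, a point or a joint stands for the part that bears it (a point fixed in the world has none). Each returns a list of dicts, best first, with "confidence" (0 to 1); they miss things now and then, are a little off and sometimes report something else, mostly with a low value. They report only what shows in the picture. A call takes as long as a camera call. They do not tell look-alikes from the thing itself.
- spotter.spot_in(picture, thing): "point" ([x, y, z] in m, in world coordinates, good to about 4 mm: the middle of the surface that is visible of it).
- spotter.trace(picture, thing): "pixels" (400x640 bool, what is visible of it).
The state is a dict: "time": time; "q": joint angles; "qd": joint speeds; "joint_efforts": joint torques, N m; "ee_pos": TCP position; "tcp_rot": TCP orientation; "wrist_force": force on the tool from outside, world axes, zero at the start; "torque": the same for the moment, N m; "opening": finger opening in m.
Only numpy, scipy, OpenCV 4.12 (cv2) and the standard library are available. Lean on these libraries where they do the work, as an engineer would, in place of code of your own. Each camera call takes 0.05 s, during which the arm holds its last target.

## Task

The green sample pot belongs in the drawer with the green front, which is latched shut: first stand the small brown bottle somewhere else on the bench, clear of that drawer's way, then press the drawer so that it springs out, and set the pot upright in it without dropping it. Both drawers have push-push catches (one full press past flush latches an open drawer, the next full press lets it spring out again); at the end the green drawer and the blue one, which somebody left open, must both be latched shut, so check each after pressing. Keep the bottle standing and leave everything else where it is.

Things in the scene. Friction and masses are not known exactly. Their poses are not given: they have to be found in the camera images.
- green_unit: Grey metal case with a green-fronted drawer, fixed, 165 deep x 150 wide x 91 high; duct tape roll (48 high) fixed on top. Origin: centre of underside, on the bench; x to its back, y left, z up. Side walls' front edges at x = -82.5; the roof (underside 83 up) juts on to x = -90.5, so press the drawer with a tool leaning under it, fingertips forward.
- blue_unit: The same case with a blue drawer front, and a dark blue notebook (14 thick) fixed on its roof. Same size, origin and axes.
- green_drawer (a joint): Travel in m along the case's -x. 0 (to 0.0015) latched shut, face flush with the side walls' front edges; 0.12 fully out; -0.010 stop. Sprung outward, 6 N shut, 2.4 N out. A press to -0.007 or deeper, then let go, works the catch: an open drawer stays at 0, a latched one springs out to 0.12; stopping short of -0.005 may change nothing. Starts latched.
- blue_drawer (a joint): The same for the blue drawer, which starts sprung out (0.12).
- green_face (a point): Centre of the green drawer's front face (134 wide, from 7 to 75 above the bench), 42 above the bench; moves with the drawer; a round press-here disc, 34 across, marks it. Axes as the case's: press along +x.
- blue_face (a point): The same on the blue drawer.
- green_floor (a point): Place for the pot: point on the green drawer's inner floor (18 above the bench), midway between its sides, 55 behind the front face. Inside: 10 to 141 behind the face, 126 wide; side walls 30 high, front panel up to 75 above the bench. With the drawer fully out this point is 57 in front of the roof's edge.
- iodine: Small brown dropper bottle with a black bulb, standing 33 to 68 in front of the shut green drawer, in its way: body 33 diameter up to 70, bulb up to 102 high, 55 to 115 g. Origin: centre of its underside, z up.
- pot_green: Sample pot with a pale green body and a white lid, 35 to 90 g, 37 high, lid 50 across; the gripped body is about 44 across, up to 32 high. Origin: centre of its underside, z up.
- pot_clear: A like pot with a clear, whitish body, 50 across, 39 high; a bystander. Origin: centre of its underside.
- salve_tin: Round jar with a tan lid, 62 across, 35 high; a bystander. Origin: centre of its underside.
- tape_measure: Yellow and black tape measure, 30 x 83 x 64 high, at the left end of the bench; a bystander. Origin: under its centre, y along its length.
- thermometer: Small white digital thermometer block lying near the front edge, 50 x 62 x 18 high; a bystander. Origin: under its centre, y along its length.
- incubator_orange: Egg incubator, orange base and clear domed cover, fixed, 300 x 280, 192 high; carry things round its front or over it. Origin: centre of underside. Other fixed clutter: keys near (0.39, -0.48), 8 high; screwdriver along the front edge near (0.37, 0.28), 195 long, 27 high; jars and boxes along the back and on the right.
There are look-alikes about, which are no part of the job. There is more than one size of the iodine; the one meant has the size given above.

How it is judged:
By the outcome, as a careful person would: the job done as asked, in the order asked, and still so for the second after the job is handed in, with the robot touching nothing.
It also fails if it takes over 72 s, if anything falls off the work surface, if the arm or the gripper's body presses on something with over 40 N, if the wrist force passes 120 N, or if a joint passes its speed limit or range.

## Working session

There is one attempt and no reset: what is moved stays moved. The work goes in short steps, Python scripts to look and compute and a tool call to move; the robot and the scene stay as the last step left them, time stands still between calls to the robot, and variables do not carry over. Pictures are saved under pics/ and viewed, and the job is handed in when it is done.

Besides the shell and the picture viewer there is one more tool, called in YAML: its name, and indented under it one key for each argument. play_rows: Moves the arm, as the interface text tells. Its arguments: {"type":"object","properties":{"rows":{"type":"array","items":{"type":"array"}},"newtons":{"type":"number"}},"required":["rows"]}

```bash
mkdir -p pics; ls; cat > h.py <<'E'
import numpy as np, cv2
from scipy.spatial.transform import Rotation as R
from workcell import get_obs, camera, job_done, spotter
def save(p,n): cv2.imwrite('pics/'+n+'.png', p['img'][:,:,::-1])
def Rc(p):
    o=np.array(p['orientation'])
    return o if o.shape==(3,3) else R.from_euler('xyz',o,degrees=True).as_matrix()
def proj(p,X):
    X=np.atleast_2d(X); c=(X-np.array(p['xyz']))@Rc(p); u=c@np.array(p['intrinsics']).T
    return u[:,:2]/u[:,2:]
def ray(p,uv,z):
    d=Rc(p)@np.linalg.inv(p['intrinsics'])@np.array([uv[0],uv[1],1.]); o=np.array(p['xyz'])
    return o+d*(z-o[2])/d[2]
E
python3 - <<'E'
from h import *
np.set_printoptions(precision=4,suppress=True)
o=get_obs();print(o)
for n in ['top','side']:
    p=camera(n);save(p,n+'0');print(n,p['xyz'],p['orientation'],p['intrinsics'])
    for t in ['green_unit','blue_unit','green_face','blue_face','green_drawer','blue_drawer','iodine','pot_green','pot_clear','salve_tin','tape_measure','thermometer']:
        try:
            for d in spotter.spot_in(p,t)[:4]: print(n,t,np.array(d['point']),round(d['confidence'],2),proj(p,d['point'])[0].round())
        except Exception as e: print(t,e)
E
```

```text
pics
{'time': 0.0, 'q': array([68.4111,  5.0107, 10.0306, 95.0987, -0.0029, 89.9994]), 'qd': array([ 0.0321, -0.0329, -0.0642,  0.0596, -0.0457,  0.0208]), 'joint_efforts': array([  0.0011, -52.0386,  46.4806,   0.0161,   0.0001,  -0.    ]), 'ee_pos': array([0.2023, 0.5112, 0.2416]), 'tcp_rot': array([179.9971,   0.0788,  68.4117]), 'wrist_force': array([-0.049 , -0.5362, -0.061 ]), 'torque': array([-0.042 , -0.0119,  0.0595]), 'opening': 0.08523197886125858}
top [0.4331 0.0192 1.5067] [-173.6993   -1.4008  -91.0133] [[404.6114   0.     321.3948]
 [  0.     404.6114 195.7857]
 [  0.       0.       1.    ]]
top green_unit [0.7116 0.1172 0.0907] 0.95 [283. 162.]
top blue_unit [0.6695 0.3139 0.0902] 0.69 [227. 174.]
top blue_unit [ 0.4315 -0.2915  0.0366] 0.41 [397. 239.]
top blue_face [0.5753 0.3039 0.0187] 0.55 [233. 203.]
top blue_face [ 0.4308 -0.2933  0.034 ] 0.15 [397. 240.]
top green_drawer [ 0.4302 -0.2955  0.0362] 0.74 [398. 240.]
top blue_drawer [0.5756 0.301  0.0197] 0.6 [234. 203.]
top blue_drawer [0.4292 0.4159 0.0569] 0.4 [199. 244.]
top iodine [ 0.8276 -0.0289  0.0816] 0.
[... 642 characters left out ...]
647] 0.98 [292. 160.]
side blue_unit [ 0.4225 -0.137   0.0358] 0.52 [277. 252.]
side blue_face [0.5752 0.3015 0.0347] 0.86 [274. 170.]
side green_drawer [0.64   0.0957 0.0548] 0.85 [316. 187.]
side blue_drawer [0.5792 0.3022 0.0317] 0.93 [275. 171.]
side iodine [0.593  0.0768 0.0518] 0.68 [305. 194.]
side iodine [ 0.8351 -0.0345  0.1169] 0.41 [394. 176.]
side pot_green [ 0.4214 -0.14    0.0342] 0.89 [277. 253.]
side pot_clear [0.5796 0.3036 0.0342] 0.74 [275. 170.]
side pot_clear [ 0.49   -0.4307  0.0379] 0.72 [362. 327.]
side salve_tin [ 0.4202 -0.3072  0.0382] 0.58 [304. 297.]
side tape_measure [0.4201 0.3961 0.0402] 0.78 [223. 166.]
side thermometer [0.3664 0.0111 0.0137] 0.64 [239. 233.]
```

View pics/top0.png

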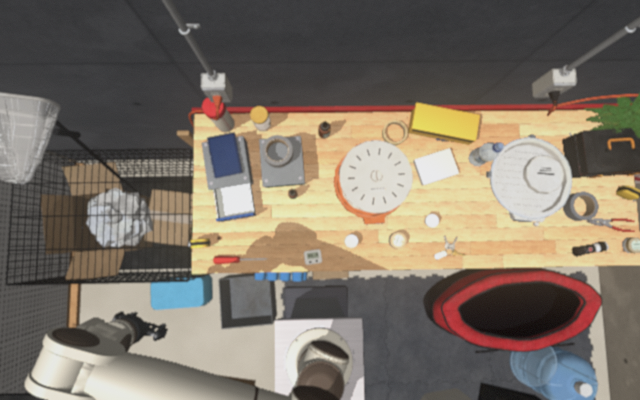

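View pics/side0.png

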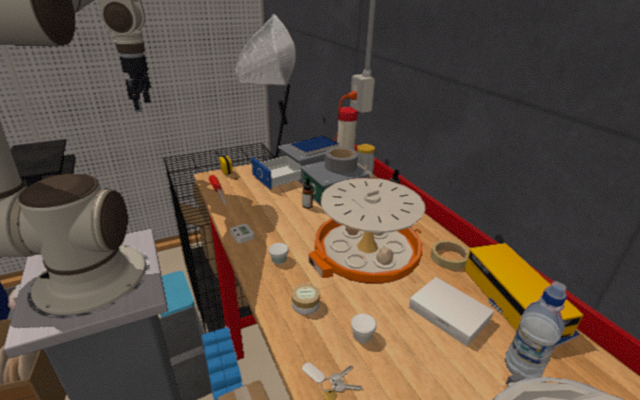

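```bash
python3 - <<'E'
from h import *
a=cv2.imread('pics/top0.png');cv2.imwrite('pics/t0z.png',cv2.resize(a[125:275,185:345],None,fx=5,fy=4*1.25,interpolation=cv2.INTER_CUBIC)[:600] if 0 else cv2.resize(a[125:245,190:350],None,fx=5,fy=5,interpolation=cv2.INTER_CUBIC))
b=cv2.imread('pics/side0.png');cv2.imwrite('pics/s0z.png',cv2.resize(b[130:270,230:390],None,fx=5,fy=5,interpolation=cv2.INTER_CUBIC)[:600])
E
```

```text
(no output)
```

View pics/t0z.png

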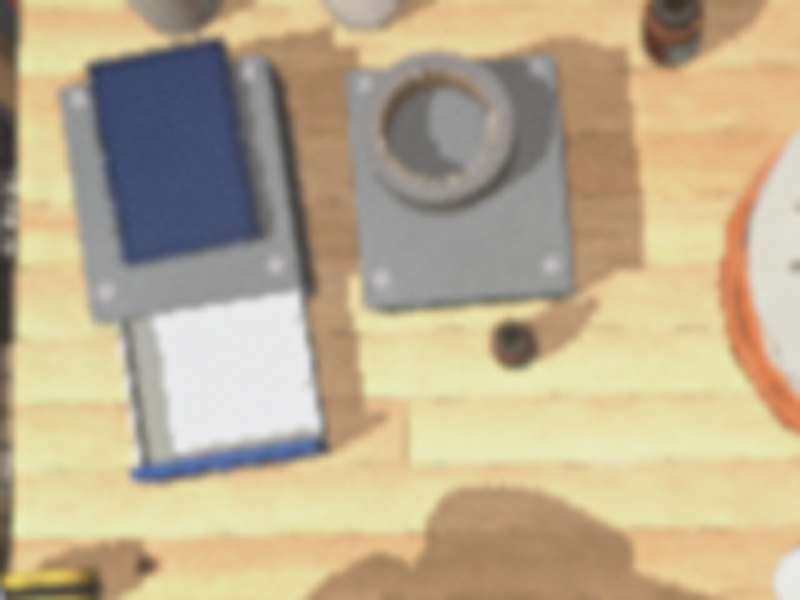

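View pics/s0z.png

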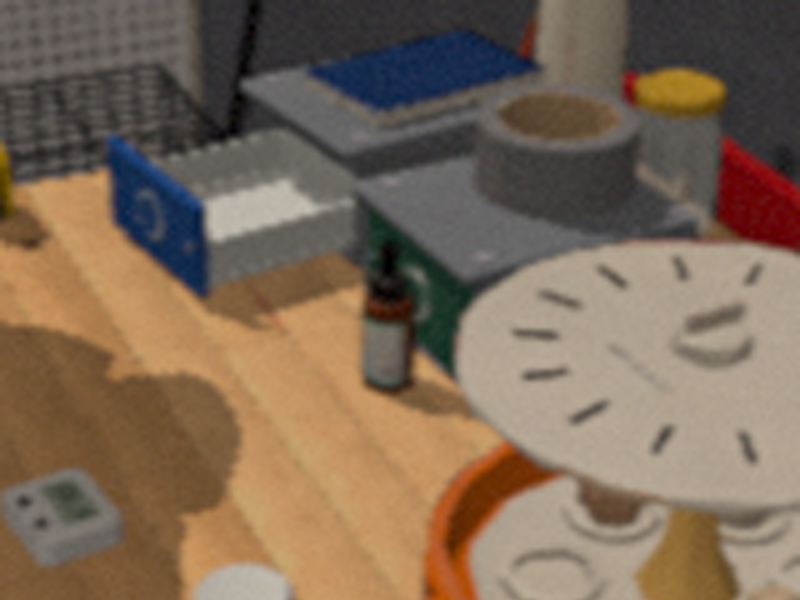

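```bash
cat > fit.py <<'E'
from h import *
from scipy.optimize import least_squares
np.set_printoptions(precision=4,suppress=True)
def unitfit(p,corners,x0):
    M=np.array([[-.0905,.075,.091],[-.0905,-.075,.091],[.0825,-.075,.091],[.0825,.075,.091]])
    def f(v):
        Rz=R.from_euler('z',v[2]).as_matrix()
        return (proj(p,M@Rz.T+[v[0],v[1],0])-corners).ravel()
    r=least_squares(f,x0); return r.x,r.fun
E
python3 - <<'E'
from fit import *
p=camera('top'); s=camera('side')
z=lambda l:np.array(l)/5.+[190-.4,125-.4]
g,e=unitfit(p,z([(365,308),(573,295),(557,60),(348,72)]),[.7,.11,0]);print('green',g[:2],np.degrees(g[2]),e)
b,e=unitfit(p,z([(93,322),(303,288),(268,57),(62,90)]),[.67,.31,.1]);print('blue',b[:2],np.degrees(b[2]),e)
print('bottle top', ray(p,(293,193.4),.102), 'body', ray(p,(293,193.4),.09))
for zz,uv in [(0.102,(307.6,179)),(0.0,(307.6,206.5))]: print(ray(s,uv,zz))
for n,q in (('t',p),('s',s)):
    for t in ['pot_green','iodine','pot_clear','salve_tin','thermometer','blue_face','green_face']:
        for d in spotter.trace(q,t)[:3]:
            m=d['pixels'];ys,xs=np.nonzero(m);print(n,t,round(d['confidence'],2),xs.min(),xs.max(),ys.min(),ys.max(),xs.mean().round(1),ys.mean().round(1),len(xs))
E
```

```text
green [0.7183 0.1204] 3.2106755424114115 [-0.5972  0.5864  0.3787  0.2191  0.2323 -0.6018 -0.0049 -0.2336]
blue [0.7169 0.3177] 8.493294646015338 [-0.1264  0.6702  0.4086  0.6118  0.2774 -0.6437 -0.5546 -0.6802]
bottle top [0.5975 0.0811 0.102 ] body [0.5989 0.0816 0.09  ]
[0.6018 0.0752 0.102 ]
[0.606 0.083 0.   ]
t pot_green 0.49 346 357 235 247 351.3 240.6 128
t iodine 0.56 289 296 190 197 292.3 193.4 53
t pot_clear 0.69 424 438 214 227 431.0 220.2 172
t salve_tin 0.54 390 406 232 248 397.8 240.0 230
t salve_tin 0.52 202 255 133 221 229.5 175.5 3537
t blue_face 0.81 214 255 184 221 234.0 202.3 1252
s pot_green 0.62 268 287 244 264 277.8 253.2 330
s pot_green 0.31 251 337 136 188 290.6 161.1 2212
s iodine 0.72 251 300 156 188 275.2 170.8 1165
s iodine 0.51 302 312 180 208 306.7 195.3 250
s iodine 0.39 390 399 170 182 394.9 176.4 92
s pot_clear 0.91 351 375 314 342 362.4 327.3 574
s pot_clear 0.46 291 319 283 314 304.9 298.6 757
s salve_tin 0.91 291 319 283 315 304.9 298.8 762
s thermometer 0.71 231 253 223 242 241.9 232.8 317
s blue_face 0.73 251 299 156 188 275.3 170.9 1161
s blue_face 0.47 303 323 172 202 314.2 187.4 279
s green_face 0.71 303 324 173 203 314.5 187.7 288
```

```bash
cat >> fit.py <<'E'
def cyl(parts,x,y,p):
    m=np.zeros((400*4,640*4),np.uint8)
    t=np.linspace(0,2*np.pi,40)
    for r,z0,z1 in parts:
        P=np.concatenate([np.c_[x+r*np.cos(t),y+r*np.sin(t),0*t+z] for z in (z0,z1)])
        u=proj(p,P)*4+1.5
        cv2.fillConvexPoly(m,cv2.convexHull(u.round().astype(np.int32)),1)
    return m
def fitcyl(parts,x,y,p,mask):
    M=cv2.resize(mask.astype(np.uint8),None,fx=4,fy=4,interpolation=cv2.INTER_NEAREST)
    best=(-1,)
    for st in (.008,.003,.001):
        x0,y0=(x,y) if best[0]<0 else best[1:3]
        for dx in np.arange(-3,4)*st:
            for dy in np.arange(-3,4)*st:
                m=cyl(parts,x0+dx,y0+dy,p); iou=(m&M).sum()/((m|M).sum())
                if iou>best[0]: best=(iou,x0+dx,y0+dy)
    return best
BOT=[(.0165,0,.07),(.009,.07,.102)]
POT=[(.022,0,.032),(.025,.032,.037)]
def mask(p,t,near,tol=12):
    for d in spotter.trace(p,t):
        ys,xs=np.nonzero(d['pixels'])
        if np.hypot(xs.mean()-near[0],ys.mean()-near[1])<tol: return d['pixels']
def plan(pos,rot,n,o=None):
    """rows for straight path to pos, rot(Rotation or euler) from present"""
    o=o or get_obs(); p0=np.array(o['ee_pos']);r0=R.from_euler('xyz',o['tcp_rot'],degrees=True)
    rot=rot if isinstance(rot,R) else R.from_euler('xyz',rot,degrees=True)
    rel=(r0.inv()*rot).as_rotvec()
    for i in range(n):
        ra=r0*R.from_rotvec(rel*i/n)
        print([list((ra.inv().apply((np.array(pos)-p0)/n)*100).round(2)),list(np.degrees(rel/n).round(2))])
E
python3 - <<'E'
from fit import *
p=camera('top'); s=camera('side')
for n,q,b,g in (('t',p,(292,193),(351,240)),('s',s,(307,195),(278,253))):
    m=mask(q,'iodine',b); 
    if m is not None: print(n,'bot',fitcyl(BOT,.6,.08,q,m))
    m=mask(q,'pot_green',g); 
    if m is not None: print(n,'pot',fitcyl(POT,.43,-.13,q,m))
    m=mask(q,'thermometer',(242,233)if n=='s' else (313,256)); 
gx=np.array([.7183,.1204]);Rg=R.from_euler('z',3.2,degrees=True).as_matrix()[:2,:2]
bx=np.array([.7169,.3177]);Rb=R.from_euler('z',8.5,degrees=True).as_matrix()[:2,:2]
print('gface',gx+Rg@[-.0825,0],'open',gx+Rg@[-.2025,0],'floor',gx+Rg@[-.1475,0])
print('bface',bx+Rb@[-.0825,0],'open',bx+Rb@[-.2025,0])
print(proj(p,[*(bx+Rb@[-.2025,0]),.075]),proj(s,[*(bx+Rb@[-.2025,0]),.042]),proj(s,[*(gx+Rg@[-.0825,0]),.042]))
plan([.599,.08,.24],[180,0,93],14)
E
```

```text
t bot (np.float64(0.7644163150492265), np.float64(0.603), np.float64(0.086))
t pot (np.float64(0.8681493248610008), np.float64(0.429), np.float64(-0.124))
s bot (np.float64(0.7979508196721311), np.float64(0.608), np.float64(0.094))
s pot (np.float64(0.8289836278165018), np.float64(0.431), np.float64(-0.124))
gface [0.6359 0.1158] open [0.5161 0.1091] floor [0.571  0.1122]
bface [0.6353 0.3055] open [0.5166 0.2878]
[[234.7981 217.9546]] [[259.1746 172.936 ]] [[311.9965 188.3979]]
[[np.float64(-1.82), np.float64(3.77), np.float64(0.02)], [np.float64(0.0), np.float64(-0.0), np.float64(-1.76)]]
[[np.float64(-1.94), np.float64(3.71), np.float64(0.02)], [np.float64(0.0), np.float64(-0.0), np.float64(-1.76)]]
[[np.float64(-2.05), np.float64(3.65), np.float64(0.02)], [np.float64(0.0), np.float64(-0.0), np.float64(-1.76)]]
[[np.float64(-2.16), np.float64(3.58), np.float64(0.02)], [np.float64(0.0), np.float64(-0.0), np.float64(-1.76)]]
[[np.float64(-2.27), np.float64(3.52), np.float64(0.02)], [np.float64(0.0), np.float64(-0.0), np.float64(-1.76)]]
[[np.float64(-2.38), np.float64(3.45), np.floa
[... 279 characters left out ...]
float64(-1.76)]]
[[np.float64(-2.68), np.float64(3.21), np.float64(0.02)], [np.float64(0.0), np.float64(-0.0), np.float64(-1.76)]]
[[np.float64(-2.78), np.float64(3.13), np.float64(0.02)], [np.float64(0.0), np.float64(-0.0), np.float64(-1.76)]]
[[np.float64(-2.88), np.float64(3.04), np.float64(0.02)], [np.float64(0.0), np.float64(-0.0), np.float64(-1.76)]]
[[np.float64(-2.97), np.float64(2.95), np.float64(0.02)], [np.float64(0.0), np.float64(-0.0), np.float64(-1.76)]]
[[np.float64(-3.06), np.float64(2.86), np.float64(0.02)], [np.float64(0.0), np.float64(-0.0), np.float64(-1.76)]]
[[np.float64(-3.14), np.float64(2.77), np.float64(0.02)], [np.float64(0.0), np.float64(-0.0), np.float64(-1.76)]]
```

play_rows:
  rows:
    - [0,[-1.9,3.8,0],[0,0,-1.8]]
    - [0,[-2,3.7,0],[0,0,-1.8]]
    - [0,[-2.1,3.6,0],[0,0,-1.8]]
    - [0,[-2.2,3.6,0],[0,0,-1.8]]
    - [0,[-2.3,3.5,0],[0,0,-1.8]]
    - [0,[-2.4,3.4,0],[0,0,-1.8]]
    - [0,[-2.5,3.4,0],[0,0,-1.8]]
    - [0,[-2.6,3.3,0],[0,0,-1.8]]
    - [0,[-2.7,3.2,0],[0,0,-1.8]]
    - [0,[-2.8,3.1,0],[0,0,-1.8]]
    - [0,[-2.9,3,0],[0,0,-1.8]]
    - [0,[-3,2.9,0],[0,0,-1.8]]

```text
time: 3.7
ee_pos: [0.5536, 0.1312, 0.2424]
tcp_rot: [179.8, -0.1, 91.4]
wrist_force: [-0.4, 0.5, -0.3]
opening: 0.0856
```

```bash
python3 - <<'E'
from fit import *
s=camera('side');p=camera('top');save(s,'s1')
print(proj(s,[[.6,.083,0],[.6,.083,.05],[.6,.083,.102],[.605,.083,.05],[.6,.09,.05]]))
print(proj(p,[[.6,.083,.102]]))
b=s['img'][:,:,::-1];cv2.imwrite('pics/s1z.png',cv2.resize(b[160:230,270:350],None,fx=8,fy=8,interpolation=cv2.INTER_CUBIC))
plan([.600,.083,.15],[180,0,93],4)
E
```

```text
[[305.8622 206.8988]
 [305.9221 193.0559]
 [305.9871 178.019 ]
 [307.4019 192.7367]
 [304.9985 192.0378]]
[[292.4418 192.6881]]
[[np.float64(-1.18), np.float64(1.1), np.float64(2.28)], [np.float64(0.03), np.float64(-0.01), np.float64(-0.47)]]
[[np.float64(-1.19), np.float64(1.09), np.float64(2.28)], [np.float64(0.03), np.float64(-0.01), np.float64(-0.47)]]
[[np.float64(-1.2), np.float64(1.08), np.float64(2.28)], [np.float64(0.03), np.float64(-0.01), np.float64(-0.47)]]
[[np.float64(-1.21), np.float64(1.07), np.float64(2.28)], [np.float64(0.03), np.float64(-0.01), np.float64(-0.47)]]
```

View pics/s1z.png

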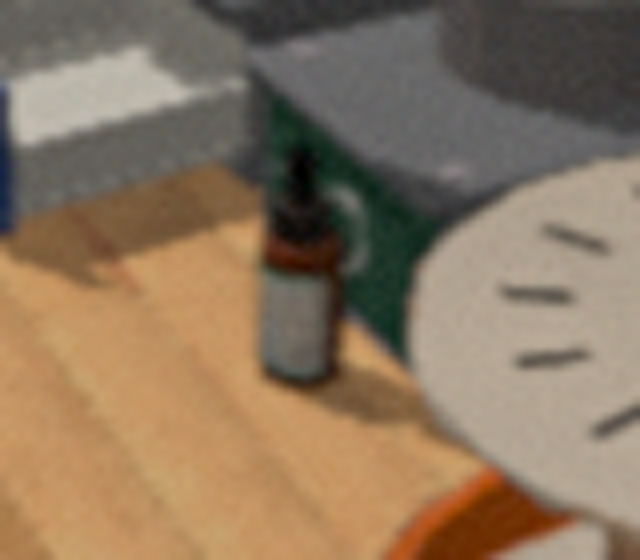

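play_rows:
  rows:
    - [0,[-1.3,1.2,2],[0,0,-0.5]]
    - [0,[-1.3,1.2,2],[0,0,-0.5]]
    - [0,[-1.3,1.2,2],[0,0,-0.5]]
    - [0,[-1.2,1.1,2],[0,0,-0.2]]
    - [0,[0,0,0],[0,0,0]]

```text
time: 4.3
ee_pos: [0.6054, 0.0786, 0.1592]
tcp_rot: [179.8, -0.1, 92.8]
wrist_force: [-1.2, 0.3, 0.6]
opening: 0.0853
```

```bash
python3 - <<'E'
from fit import *
s=camera('side');b=s['img'][:,:,::-1];cv2.imwrite('pics/s2z.png',cv2.resize(b[120:230,250:370],None,fx=5,fy=5,interpolation=cv2.INTER_CUBIC))
print(get_obs()['ee_pos'],get_obs()['tcp_rot'])
plan([.601,.082,.052],[180,0,93],8)
E
```

```text
[0.6053 0.0793 0.161 ] [179.7465  -0.1403  92.7844]
[[np.float64(0.03), np.float64(-0.06), np.float64(1.36)], [np.float64(0.03), np.float64(-0.02), np.float64(-0.03)]]
[[np.float64(0.03), np.float64(-0.06), np.float64(1.36)], [np.float64(0.03), np.float64(-0.02), np.float64(-0.03)]]
[[np.float64(0.03), np.float64(-0.06), np.float64(1.36)], [np.float64(0.03), np.float64(-0.02), np.float64(-0.03)]]
[[np.float64(0.03), np.float64(-0.06), np.float64(1.36)], [np.float64(0.03), np.float64(-0.02), np.float64(-0.03)]]
[[np.float64(0.03), np.float64(-0.05), np.float64(1.36)], [np.float64(0.03), np.float64(-0.02), np.float64(-0.03)]]
[[np.float64(0.04), np.float64(-0.05), np.float64(1.36)], [np.float64(0.03), np.float64(-0.02), np.float64(-0.03)]]
[[np.float64(0.04), np.float64(-0.05), np.float64(1.36)], [np.float64(0.03), np.float64(-0.02), np.float64(-0.03)]]
[[np.float64(0.04), np.float64(-0.05), np.float64(1.36)], [np.float64(0.03), np.float64(-0.02), np.float64(-0.03)]]
```

View pics/s2z.png

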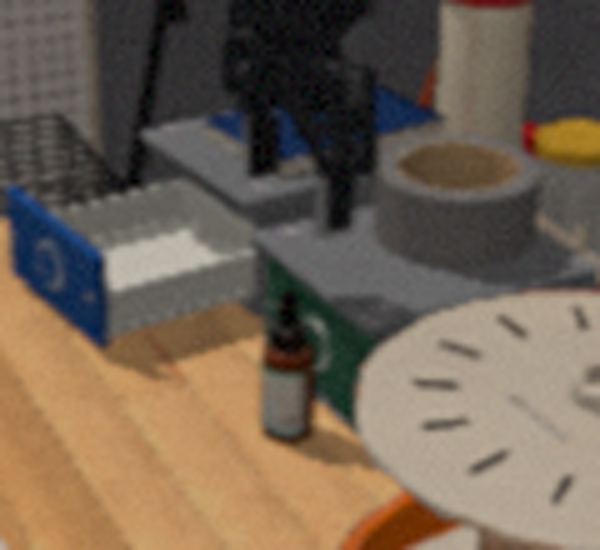

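play_rows:
  rows:
    - [0,[0.1,-0.3,1.8],[0,0,0]]
    - [0,[0.1,-0.2,1.8],[0,0,0]]
    - [0,[0,-0.1,1.8],[0,0,0]]
    - [0,[0,0,1.8],[0,0,0]]
    - [0,[0,0,1.8],[0,0,0]]
    - [0,[0,0,1.5],[0,0,0]]
    - [0,[0,0,0.4],[0,0,0]]

```text
time: 5.05
ee_pos: [0.6002, 0.0881, 0.0597]
tcp_rot: [179.0, -0.3, 93.0]
wrist_force: [-0.3, -0.3, -0.0]
opening: 0.0857
```

```bash
python3 - <<'E'
from fit import *
s=camera('side');b=s['img'][:,:,::-1];cv2.imwrite('pics/s3z.png',cv2.resize(b[120:230,250:370],None,fx=5,fy=5,interpolation=cv2.INTER_CUBIC))
print(get_obs()['ee_pos'],get_obs()['tcp_rot'],get_obs()['wrist_force'])
E
```

```text
[0.6003 0.0881 0.0599] [179.0312  -0.3013  92.9658] [ 0.5234 -0.1921 -0.421 ]
```

View pics/s3z.png

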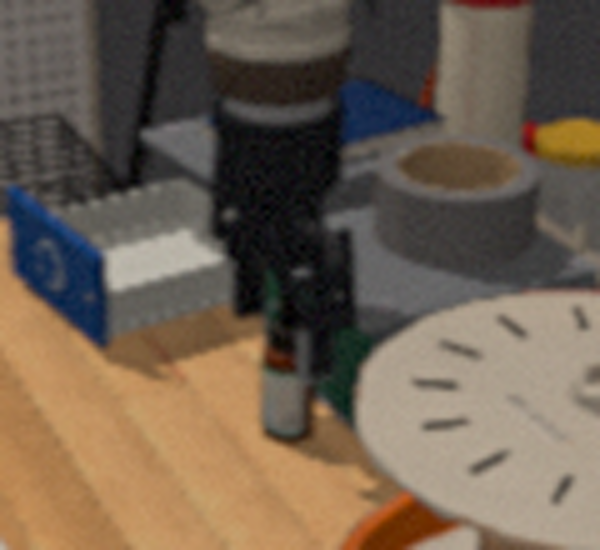

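play_rows:
  rows:
    - [0,[-0.3,0,0.6],[0,0,0]]
    - [0,[-0.3,0,0.5],[0,0,0]]
    - [0.3,[0,0,0],[0,0,0]]
    - [0.5,[0,0,0],[0,0,0]]
    - [1,[0,0,0],[0,0,0]]
    - [1,[0,0,0],[0,0,0]]
    - [1,[0,0,0],[0,0,0]]
    - [1,[0,0,0],[0,0,0]]
  newtons: 30

```text
time: 5.9
ee_pos: [0.6025, 0.0821, 0.0519]
tcp_rot: [178.8, -0.3, 93.0]
wrist_force: [0.0, 0.8, -0.5]
opening: 0.0312
```

```bash
python3 - <<'E'
from fit import *
s=camera('side');b=s['img'][:,:,::-1];cv2.imwrite('pics/s4z.png',cv2.resize(b[120:230,250:370],None,fx=5,fy=5,interpolation=cv2.INTER_CUBIC))
o=get_obs();print(o['ee_pos'],o['tcp_rot'],o['wrist_force'],o['opening'])
E
```

```text
[0.6025 0.082  0.0519] [178.7612  -0.3356  92.9496] [ 0.4902  0.6164 -0.1987] 0.03194839225162673
```

View pics/s4z.png

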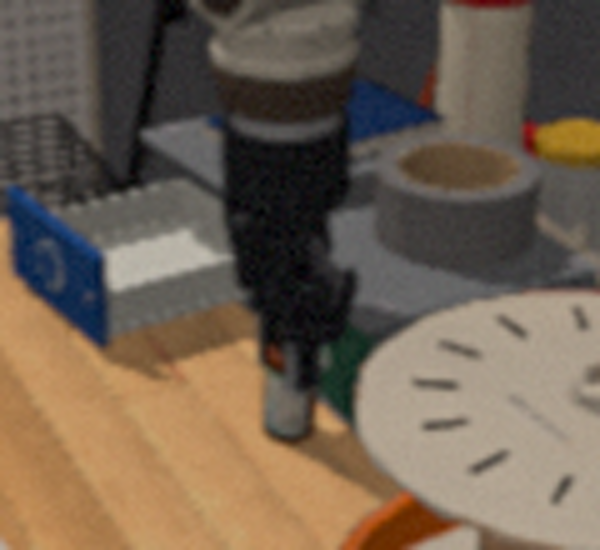

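play_rows:
  rows:
    - [1,[0,0,-1.2],[0,0,0]]
    - [1,[0,-0.5,-1.8],[0,0,0]]
    - [1,[0,-2,-1.5],[0,0,0]]
    - [1,[0,-3,0],[0,0,0]]
    - [1,[0,-3,0],[0,0,0]]
    - [1,[-1,-3,0],[0,0,0]]
    - [1,[-2.5,-2,0],[0,0,0]]
    - [1,[-3,-0.5,0],[0,0,0]]
    - [1,[-2.5,0,0],[0,0,0]]
    - [1,[-1,0,0],[0,0,0]]
    - [1,[0,0,0],[0,0,0]]

```text
time: 7.05
ee_pos: [0.4627, -0.0276, 0.1036]
tcp_rot: [178.3, -0.3, 93.1]
wrist_force: [-0.1, 0.6, -0.9]
opening: 0.032
```

```bash
python3 - <<'E'
from fit import *
s=camera('side');b=s['img'][:,:,::-1];cv2.imwrite('pics/s5z.png',cv2.resize(b[120:280,210:370],None,fx=4,fy=4,interpolation=cv2.INTER_CUBIC))
o=get_obs();print(o['ee_pos'],o['tcp_rot'],o['wrist_force'],o['opening'])
plan([.46,-.02,.056],[180,0,93],5)
E
```

```text
[ 0.4628 -0.027   0.1036] [178.3231  -0.3383  93.1078] [-0.1896 -0.7602 -0.9109] 0.03166829310482149
[[np.float64(0.14), np.float64(-0.08), np.float64(0.95)], [np.float64(0.34), np.float64(-0.07), np.float64(0.02)]]
[[np.float64(0.14), np.float64(-0.07), np.float64(0.95)], [np.float64(0.34), np.float64(-0.07), np.float64(0.02)]]
[[np.float64(0.14), np.float64(-0.06), np.float64(0.95)], [np.float64(0.34), np.float64(-0.07), np.float64(0.02)]]
[[np.float64(0.14), np.float64(-0.06), np.float64(0.95)], [np.float64(0.34), np.float64(-0.07), np.float64(0.02)]]
[[np.float64(0.14), np.float64(-0.05), np.float64(0.95)], [np.float64(0.34), np.float64(-0.07), np.float64(0.02)]]
```

View pics/s5z.png

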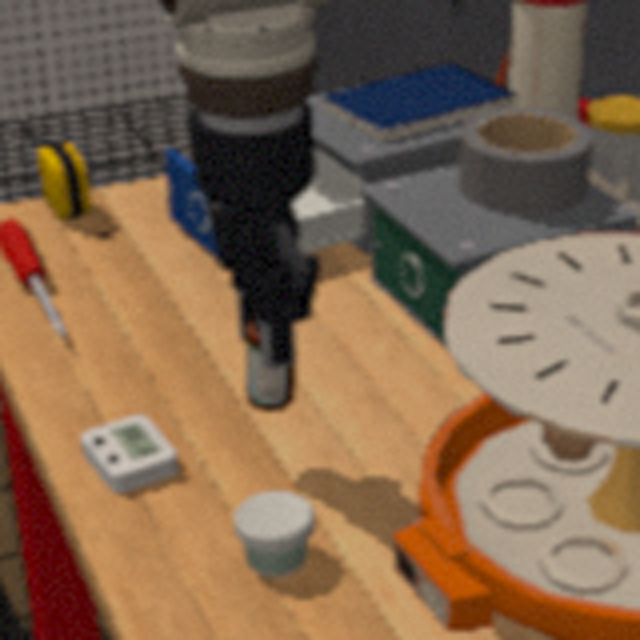

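play_rows:
  rows:
    - [1,[0.2,0,1.2],[0.2,0,0]]
    - [1,[0.2,0,1.2],[0.2,0,0]]
    - [1,[0.2,0,1],[0,0,0]]
    - [1,[0.1,0,0.6],[0,0,0]]
    - [1,[0,0,0.5],[0,0,0]]
    - [1,[0,0,0.2],[0,0,0]]

```text
time: 7.7
ee_pos: [0.4632, -0.0157, 0.0514]
tcp_rot: [178.9, -0.4, 93.3]
wrist_force: [-1.1, 1.3, 14.2]
opening: 0.0313
```

play_rows:
  rows:
    - [1,[0,0,-0.1],[0,0,0]]
    - [0.55,[0,0,0],[0,0,0]]
    - [0.4,[0,0,0],[0,0,0]]
    - [0.2,[0,0,0],[0,0,0]]
    - [0.1,[0,0,0],[0,0,0]]
    - [0.1,[0,0,-1.5],[0,0,0]]
    - [0.1,[0,0,-3],[0,0,0]]
    - [0.1,[0,0,-4],[0,0,0]]
    - [0.1,[0,0,-3],[0,0,0]]

```text
time: 8.6
ee_pos: [0.4589, -0.0167, 0.1674]
tcp_rot: [179.3, -0.4, 93.3]
wrist_force: [0.2, -0.7, 0.7]
opening: 0.0771
```

```bash
python3 - <<'E'
from fit import *
s=camera('side');b=s['img'][:,:,::-1];cv2.imwrite('pics/s6z.png',cv2.resize(b[120:280,210:370],None,fx=4,fy=4,interpolation=cv2.INTER_CUBIC))
o=get_obs();print(o['ee_pos'],o['tcp_rot'],o['wrist_force'],o['opening'],o['q'])
E
```

```text
[ 0.4602 -0.0168  0.1719] [178.9582  -0.3983  93.3126] [-0.9018  0.4972  3.9203] 0.07708910907125421 [ -2.3887  -9.1169 -11.4058  86.7139   0.4998  -5.6933]
```

View pics/s6z.png

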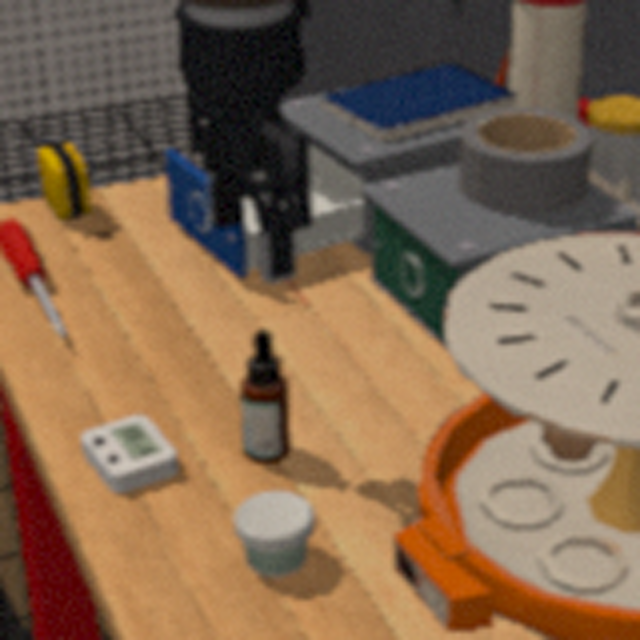

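```bash
cat >> fit.py <<'E'
G=np.array([.7183,.1204]);GY=3.2;B=np.array([.7169,.3177]);BY=8.5
def pose(C,yaw,lean,lx,z,ly=0):
    """TCP so tip centre at local (lx,ly,z)"""
    Rz=R.from_euler('z',yaw,degrees=True)
    rot=R.from_euler('xyz',[180,0,yaw+90],degrees=True)*R.from_euler('x',-lean,degrees=True)
    tip=Rz.apply([lx,ly,0])+[C[0],C[1],z]
    return tip-rot.apply([0,0,.011]),rot
def pl(lst):
    for r in lst: pass
E
python3 - <<'E'
from fit import *
pos,rot=pose(G,GY,60,-.0825-.05,.036)
print(pos,rot.as_euler('xyz',degrees=True))
hi=pos+[-.02,0,.09]
plan(hi,rot,9)
E
```

```text
[0.5765 0.1125 0.0415] [120.    0.   93.2]
[[np.float64(1.37), np.float64(1.14), np.float64(0.48)], [np.float64(-6.55), np.float64(-0.05), np.float64(-0.01)]]
[[np.float64(1.37), np.float64(1.08), np.float64(0.61)], [np.float64(-6.55), np.float64(-0.05), np.float64(-0.01)]]
[[np.float64(1.37), np.float64(1.0), np.float64(0.72)], [np.float64(-6.55), np.float64(-0.05), np.float64(-0.01)]]
[[np.float64(1.37), np.float64(0.92), np.float64(0.83)], [np.float64(-6.55), np.float64(-0.05), np.float64(-0.01)]]
[[np.float64(1.37), np.float64(0.82), np.float64(0.93)], [np.float64(-6.55), np.float64(-0.05), np.float64(-0.01)]]
[[np.float64(1.37), np.float64(0.7), np.float64(1.02)], [np.float64(-6.55), np.float64(-0.05), np.float64(-0.01)]]
[[np.float64(1.37), np.float64(0.58), np.float64(1.09)], [np.float64(-6.55), np.float64(-0.05), np.float64(-0.01)]]
[[np.float64(1.37), np.float64(0.46), np.float64(1.15)], [np.float64(-6.55), np.float64(-0.05), np.float64(-0.01)]]
[[np.float64(1.37), np.float64(0.32), np.float64(1.19)], [np.float64(-6.55), np.float64(-0.05), np.float64(-0.01)]]
```

play_rows:
  rows:
    - [0.5,[1.4,1.1,0.4],[-6.5,0,0]]
    - [1,[1.4,1.1,0.6],[-6.5,0,0]]
    - [1,[1.4,1,0.7],[-6.5,0,0]]
    - [1,[1.4,0.9,0.8],[-6.5,0,0]]
    - [1,[1.4,0.8,0.9],[-6.5,0,0]]
    - [1,[1.4,0.7,1],[-6.5,0,0]]
    - [1,[1.4,0.6,1.1],[-6.5,0,0]]
    - [1,[1.4,0.5,1.1],[-6.5,0,0]]
    - [1,[1.4,0.3,1.2],[-6.5,0,0]]

```text
time: 9.55
ee_pos: [0.5628, 0.1177, 0.1434]
tcp_rot: [117.6, -0.7, 93.0]
wrist_force: [1.8, 0.4, -0.4]
opening: 0.0
```

```bash
python3 - <<'E'
from fit import *
s=camera('side');save(s,'s7')
o=get_obs();print(o['ee_pos'],o['tcp_rot'],o['wrist_force'],o['opening'],o['q'])
pos,rot=pose(G,GY,60,-.0825-.04,.036)
plan(pos,rot,6)
E
```

```text
[0.5615 0.1186 0.1372] [117.5318  -0.6605  93.1023] [-0.5577 -0.2638 -4.3408] 0.0002990993414890525 [ 18.0488 -44.8305 -62.7927  10.3459 -12.9182   7.6111]
[[np.float64(-0.13), np.float64(-1.22), np.float64(1.1)], [np.float64(0.41), np.float64(-0.04), np.float64(-0.1)]]
[[np.float64(-0.13), np.float64(-1.22), np.float64(1.11)], [np.float64(0.41), np.float64(-0.04), np.float64(-0.1)]]
[[np.float64(-0.13), np.float64(-1.21), np.float64(1.12)], [np.float64(0.41), np.float64(-0.04), np.float64(-0.1)]]
[[np.float64(-0.12), np.float64(-1.2), np.float64(1.13)], [np.float64(0.41), np.float64(-0.04), np.float64(-0.1)]]
[[np.float64(-0.12), np.float64(-1.19), np.float64(1.14)], [np.float64(0.41), np.float64(-0.04), np.float64(-0.1)]]
[[np.float64(-0.12), np.float64(-1.18), np.float64(1.14)], [np.float64(0.41), np.float64(-0.04), np.float64(-0.1)]]
```

View pics/s7.png

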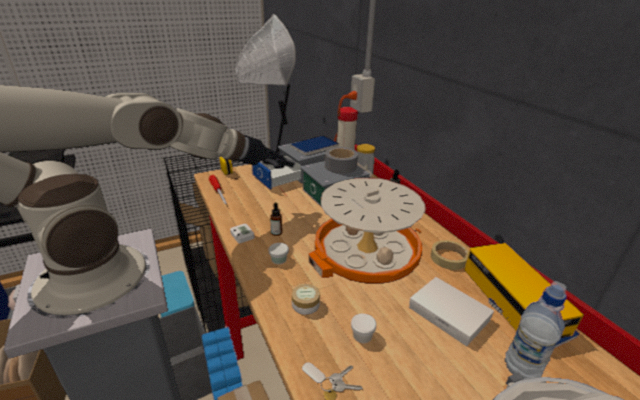

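```bash
python3 - <<'E'
from fit import *
pos,rot=pose(G,GY,52,-.0825-.03,.036)
print(pos,rot.as_euler('xyz',degrees=True))
plan(pos,rot,6)
E
```

```text
[0.5973 0.1136 0.0428] [128.    0.   93.2]
[[np.float64(-0.13), np.float64(-1.12), np.float64(1.25)], [np.float64(1.74), np.float64(-0.05), np.float64(-0.1)]]
[[np.float64(-0.13), np.float64(-1.08), np.float64(1.28)], [np.float64(1.74), np.float64(-0.05), np.float64(-0.1)]]
[[np.float64(-0.13), np.float64(-1.04), np.float64(1.32)], [np.float64(1.74), np.float64(-0.05), np.float64(-0.1)]]
[[np.float64(-0.12), np.float64(-1.0), np.float64(1.35)], [np.float64(1.74), np.float64(-0.05), np.float64(-0.1)]]
[[np.float64(-0.12), np.float64(-0.96), np.float64(1.38)], [np.float64(1.74), np.float64(-0.05), np.float64(-0.1)]]
[[np.float64(-0.12), np.float64(-0.92), np.float64(1.41)], [np.float64(1.74), np.float64(-0.05), np.float64(-0.1)]]
```

play_rows:
  rows:
    - [1,[-0.1,-1.1,1.2],[1.7,0,-0.1]]
    - [1,[-0.1,-1.1,1.3],[1.7,0,-0.1]]
    - [1,[-0.1,-1,1.3],[1.7,0,-0.1]]
    - [1,[-0.1,-1,1.3],[1.7,0,-0.1]]
    - [1,[-0.1,-0.9,1.3],[1.7,0,-0.1]]
    - [1,[-0.1,-0.7,1.2],[1.7,0,-0.1]]
    - [1,[0,0,0],[0,0,0]]

```text
time: 10.3
ee_pos: [0.5939, 0.1148, 0.0406]
tcp_rot: [129.0, -0.1, 93.6]
wrist_force: [-0.6, 0.7, 0.7]
opening: -0.0001
```

```bash
python3 - <<'E'
from fit import *
s=camera('side');b=s['img'][:,:,::-1];cv2.imwrite('pics/s8z.png',cv2.resize(b[120:240,210:370],None,fx=5,fy=5,interpolation=cv2.INTER_CUBIC))
o=get_obs();print(o['ee_pos'],o['tcp_rot'],o['wrist_force'],o['opening'],o['q'])
pos,rot=pose(G,GY,52,-.0825-.0,.036)
print(pos);plan(pos,rot,3)
E
```

```text
[0.5939 0.1149 0.0414] [128.9186  -0.1168  93.6144] [ 0.4539 -0.6285  0.5651] 0.00012282048680886543 [ 14.8532 -25.6393 -56.3028   8.7892  -8.6491   7.205 ]
[0.6273 0.1153 0.0428]
[[np.float64(-0.06), np.float64(0.73), np.float64(0.84)], [np.float64(-0.31), np.float64(-0.13), np.float64(0.06)]]
[[np.float64(-0.05), np.float64(0.73), np.float64(0.84)], [np.float64(-0.31), np.float64(-0.13), np.float64(0.06)]]
[[np.float64(-0.05), np.float64(0.73), np.float64(0.84)], [np.float64(-0.31), np.float64(-0.13), np.float64(0.06)]]
```

View pics/s8z.png

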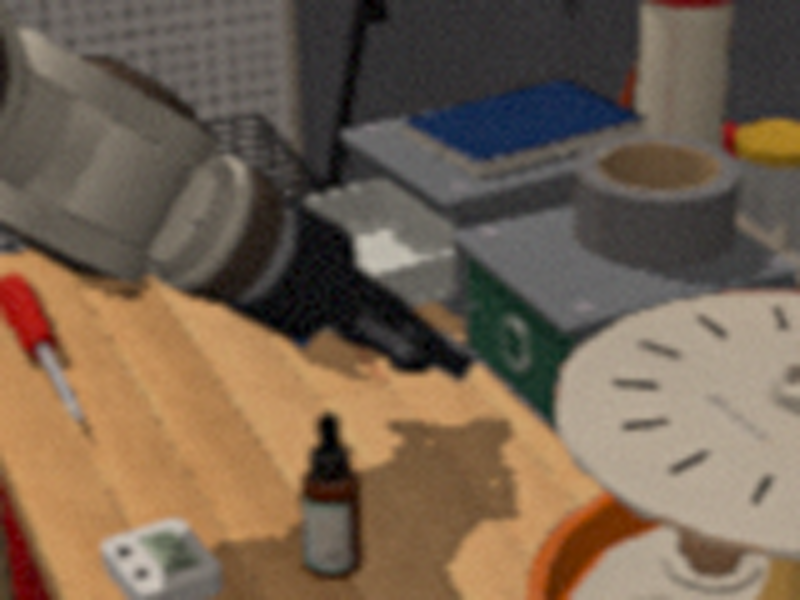

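play_rows:
  rows:
    - [1,[0,0.6,0.7],[0,0,0]]
    - [1,[0,0.6,0.7],[0,0,0]]
    - [1,[0,0.3,0.4],[0,0,0]]
    - [1,[0,0,0],[0,0,0]]

```text
time: 10.75
ee_pos: [0.6183, 0.1161, 0.0443]
tcp_rot: [128.8, -0.1, 93.6]
wrist_force: [0.7, -0.1, 0.5]
opening: -0.0002
```

play_rows:
  rows:
    - [1,[0,0.2,0.3],[0,0,0]]
    - [1,[0,0.2,0.2],[0,0,0]]

```text
time: 10.95
ee_pos: [0.6244, 0.1165, 0.0442]
tcp_rot: [128.9, -0.1, 93.6]
wrist_force: [-6.2, -0.9, 2.3]
opening: 0.0001
```

play_rows:
  rows:
    - [1,[0,0.2,0.3],[0,0,0]]
    - [1,[0,0.2,0.3],[0,0,0]]

```text
time: 11.15
ee_pos: [0.6318, 0.1171, 0.0441]
tcp_rot: [128.8, -0.1, 93.6]
wrist_force: [-7.3, -1.9, 4.4]
opening: -0.0002
```

play_rows:
  rows:
    - [1,[0,0.15,0.2],[0,0,0]]

```text
time: 11.25
ee_pos: [0.6343, 0.1173, 0.0441]
tcp_rot: [128.8, -0.1, 93.6]
wrist_force: [-8.8, -0.7, 5.4]
opening: 0.0001
```

play_rows:
  rows:
    - [1,[0,0.15,0.2],[0,0,0]]

```text
time: 11.35
ee_pos: [0.6358, 0.1174, 0.0435]
tcp_rot: [128.9, -0.1, 93.6]
wrist_force: [-81.0, -8.2, 44.3]
opening: -0.0
```

```bash
python3 - <<'E'
from fit import *
pos,rot=pose(G,GY,27,-.0825-.155,.045)
print(pos)
plan(pos,rot,10)
E
```

```text
[0.4762 0.1069 0.0548]
[[np.float64(-0.0), np.float64(-0.92), np.float64(-1.32)], [np.float64(2.41), np.float64(-0.04), np.float64(0.03)]]
[[np.float64(-0.01), np.float64(-0.97), np.float64(-1.28)], [np.float64(2.41), np.float64(-0.04), np.float64(0.03)]]
[[np.float64(-0.01), np.float64(-1.02), np.float64(-1.23)], [np.float64(2.41), np.float64(-0.04), np.float64(0.03)]]
[[np.float64(-0.01), np.float64(-1.08), np.float64(-1.19)], [np.float64(2.41), np.float64(-0.04), np.float64(0.03)]]
[[np.float64(-0.01), np.float64(-1.12), np.float64(-1.14)], [np.float64(2.41), np.float64(-0.04), np.float64(0.03)]]
[[np.float64(-0.01), np.float64(-1.17), np.float64(-1.1)], [np.float64(2.41), np.float64(-0.04), np.float64(0.03)]]
[[np.float64(-0.01), np.float64(-1.22), np.float64(-1.04)], [np.float64(2.41), np.float64(-0.04), np.float64(0.03)]]
[[np.float64(-0.01), np.float64(-1.26), np.float64(-0.99)], [np.float64(2.41), np.float64(-0.04), np.float64(0.03)]]
[[np.float64(-0.01), np.float64(-1.3), np.float64(-0.94)], [np.float64(2.41), np.float64(-0.04), np.float64(0.03)]]
[[np.float64(-0.02), np.float64(-1.34), np.float64(-0.88)], [np.float64(2.41), np.float64(-0.04), np.float64(0.03)]]
```

play_rows:
  rows:
    - [1,[0,-0.9,-1.3],[0,0,0]]
    - [1,[0,-1,-1.3],[0,0,0]]
    - [1,[0,-1,-1.3],[3,0,0]]
    - [1,[0,-1.1,-1.2],[3,0,0]]
    - [1,[0,-1.1,-1.2],[3,0,0]]
    - [1,[0,-1.2,-1.1],[3,0,0]]
    - [1,[0,-1.2,-1.1],[3,0,0]]
    - [1,[0,-1.3,-1],[3,0,0]]
    - [1,[0,-1.3,-1],[3,0,0]]
    - [1,[0,-1.3,-0.9],[3,0,0]]
    - [1,[0,-0.3,-1.5],[0,0,0]]

```text
time: 12.45
ee_pos: [0.455, 0.1055, 0.0612]
tcp_rot: [154.3, -0.0, 93.6]
wrist_force: [1.2, 0.6, 0.1]
opening: 0.0
```

```bash
python3 - <<'E'
from fit import *
s=camera('side');b=s['img'][:,:,::-1];cv2.imwrite('pics/s9z.png',cv2.resize(b[120:240,210:370],None,fx=5,fy=5,interpolation=cv2.INTER_CUBIC))
o=get_obs();print(o['ee_pos'],o['tcp_rot'],o['wrist_force'],o['opening'],o['q'])
E
```

```text
[0.4553 0.1057 0.0637] [154.0389  -0.0532  93.6447] [ 2.1023 -0.4029  2.1723] 5.7035779264128186e-05 [ 16.2515 -32.7549 -44.7907  52.5398  -5.4358  11.3919]
```

View pics/s9z.png

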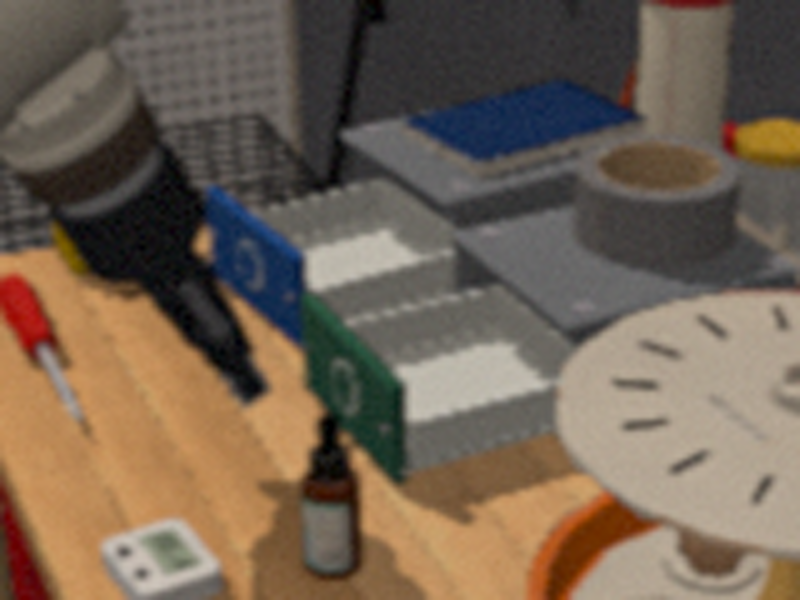

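```bash
python3 - <<'E'
from fit import *
p=camera('top')
m=mask(p,'pot_green',(351,240))
if m is not None: print(fitcyl(POT,.43,-.13,p,m))
b=p['img'][:,:,::-1];cv2.imwrite('pics/t9z.png',cv2.resize(b[160:270,270:410],None,fx=5,fy=5,interpolation=cv2.INTER_CUBIC))
print(proj(p,[[.43,-.124,.037],[.463,-.016,.102]]))
o=get_obs();o['ee_pos']=np.array(o['ee_pos'])+[0,0,.12]
plan([.43,-.124,.15],[180,0,93],8,o)
E
```

```text
(np.float64(0.9377162629757786), np.float64(0.43), np.float64(-0.126))
[[351.0406 240.6159]
 [321.4842 231.5847]]
[[np.float64(-2.85), np.float64(-0.64), np.float64(0.14)], [np.float64(3.26), np.float64(-0.03), np.float64(0.08)]]
[[np.float64(-2.85), np.float64(-0.63), np.float64(0.17)], [np.float64(3.26), np.float64(-0.03), np.float64(0.08)]]
[[np.float64(-2.85), np.float64(-0.61), np.float64(0.21)], [np.float64(3.26), np.float64(-0.03), np.float64(0.08)]]
[[np.float64(-2.85), np.float64(-0.59), np.float64(0.25)], [np.float64(3.26), np.float64(-0.03), np.float64(0.08)]]
[[np.float64(-2.85), np.float64(-0.57), np.float64(0.28)], [np.float64(3.26), np.float64(-0.03), np.float64(0.08)]]
[[np.float64(-2.85), np.float64(-0.55), np.float64(0.31)], [np.float64(3.26), np.float64(-0.03), np.float64(0.08)]]
[[np.float64(-2.85), np.float64(-0.53), np.float64(0.35)], [np.float64(3.26), np.float64(-0.03), np.float64(0.08)]]
[[np.float64(-2.85), np.float64(-0.51), np.float64(0.38)], [np.float64(3.26), np.float64(-0.03), np.float64(0.08)]]
```

View pics/t9z.png

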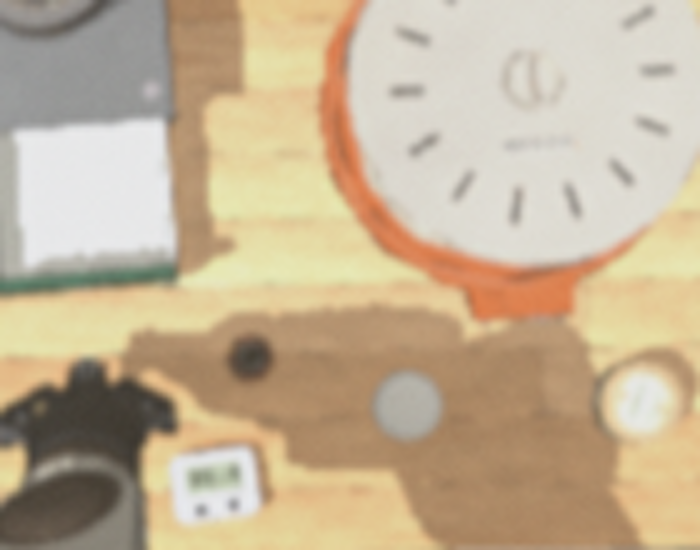

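play_rows:
  rows:
    - [1,[0,1.8,-3.6],[0,0,0]]
    - [1,[0,1.8,-3.6],[0,0,0]]
    - [0.5,[0,1.8,-3.6],[0,0,0]]
    - [0,[-2.9,-0.7,0.1],[3.3,0,0]]
    - [0,[-2.9,-0.6,0.1],[3.3,0,0]]
    - [0,[-2.9,-0.6,0.2],[3.3,0,0]]
    - [0,[-2.9,-0.6,0.2],[3.3,0,0]]
    - [0,[-2.9,-0.6,0.3],[3.3,0,0]]
    - [0,[-2.9,-0.6,0.3],[3.3,0,0]]
    - [0,[-2.9,-0.5,0.3],[3.3,0,0]]
    - [0,[-2.9,-0.5,0.4],[3.3,0,0]]
    - [0,[0,0,0],[0,0,0]]

```text
time: 13.8
ee_pos: [0.435, -0.1377, 0.1464]
tcp_rot: [-178.8, -0.2, 93.9]
wrist_force: [-0.7, -0.0, -0.3]
opening: 0.0853
```

```bash
python3 - <<'E'
from fit import *
o=get_obs();print(o['ee_pos'],o['tcp_rot'],o['wrist_force'],o['opening'],o['q'])
plan([.430,-.125,.06],[180,0,93],5)
E
```

```text
[ 0.435  -0.1377  0.1464] [-178.8164   -0.1835   93.9461] [-0.7363 -0.0014 -0.2512] 0.08532726137633377 [-17.4105  -7.5392 -12.8251  85.8833  -0.2601 -21.3558]
[[np.float64(0.25), np.float64(-0.05), np.float64(1.73)], [np.float64(-0.24), np.float64(-0.03), np.float64(0.19)]]
[[np.float64(0.26), np.float64(-0.05), np.float64(1.73)], [np.float64(-0.24), np.float64(-0.03), np.float64(0.19)]]
[[np.float64(0.26), np.float64(-0.06), np.float64(1.73)], [np.float64(-0.24), np.float64(-0.03), np.float64(0.19)]]
[[np.float64(0.26), np.float64(-0.07), np.float64(1.73)], [np.float64(-0.24), np.float64(-0.03), np.float64(0.19)]]
[[np.float64(0.26), np.float64(-0.08), np.float64(1.73)], [np.float64(-0.24), np.float64(-0.03), np.float64(0.19)]]
```

play_rows:
  rows:
    - [0,[0.4,-0.1,1.5],[-0.3,0,0.2]]
    - [0,[0.4,-0.1,1.7],[-0.3,0,0.2]]
    - [0,[0.3,-0.1,1.7],[-0.3,0,0.2]]
    - [0,[0.2,-0.1,1.7],[-0.2,0,0.2]]
    - [0,[0.1,0,1.5],[0,0,0]]
    - [0,[0,0,0],[0,0,0]]

```text
time: 14.4
ee_pos: [0.4309, -0.1229, 0.0578]
tcp_rot: [179.9, -0.2, 93.0]
wrist_force: [0.1, 0.7, -0.1]
opening: 0.0854
```

```bash
python3 - <<'E'
from fit import *
s=camera('side');b=s['img'][:,:,::-1];cv2.imwrite('pics/s10z.png',cv2.resize(b[160:280,210:340],None,fx=5,fy=5,interpolation=cv2.INTER_CUBIC))
o=get_obs();print(o['ee_pos'],o['tcp_rot'])
plan([.430,-.125,.013],[180,0,93],5)
E
```

```text
[ 0.4313 -0.1231  0.059 ] [179.8497  -0.2253  93.0052]
[[np.float64(-0.04), np.float64(-0.03), np.float64(0.92)], [np.float64(0.03), np.float64(-0.05), np.float64(0.0)]]
[[np.float64(-0.04), np.float64(-0.03), np.float64(0.92)], [np.float64(0.03), np.float64(-0.05), np.float64(0.0)]]
[[np.float64(-0.04), np.float64(-0.03), np.float64(0.92)], [np.float64(0.03), np.float64(-0.05), np.float64(0.0)]]
[[np.float64(-0.04), np.float64(-0.03), np.float64(0.92)], [np.float64(0.03), np.float64(-0.05), np.float64(0.0)]]
[[np.float64(-0.04), np.float64(-0.03), np.float64(0.92)], [np.float64(0.03), np.float64(-0.05), np.float64(0.0)]]
```

View pics/s10z.png

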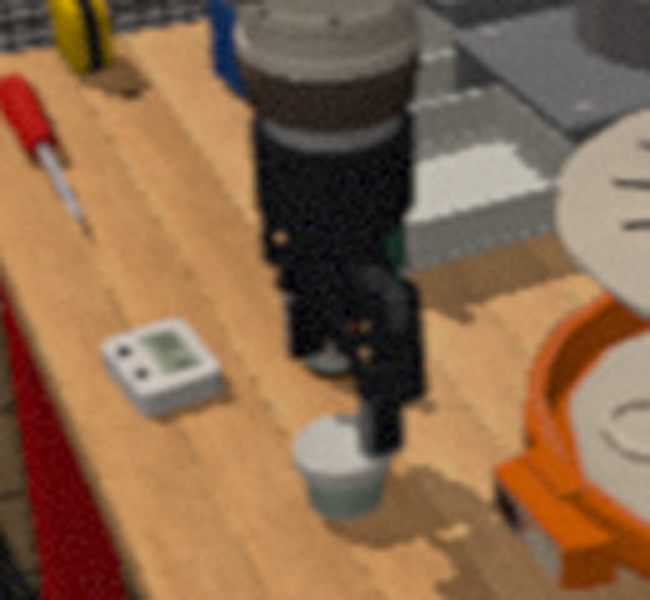

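play_rows:
  rows:
    - [0,[0,0,1.5],[0,0,0]]
    - [0,[0,0,1.5],[0,0,0]]
    - [0,[0,0,1],[0,0,0]]
    - [0,[0,0,0.5],[0,0,0]]
    - [0,[0,0,0],[0,0,0]]

```text
time: 14.95
ee_pos: [0.4345, -0.123, 0.0161]
tcp_rot: [179.4, -0.1, 93.1]
wrist_force: [0.7, -0.6, -0.2]
opening: 0.0851
```

```bash
python3 - <<'E'
from fit import *
s=camera('side');b=s['img'][:,:,::-1];cv2.imwrite('pics/s11z.png',cv2.resize(b[190:280,230:330],None,fx=6,fy=6,interpolation=cv2.INTER_CUBIC))
o=get_obs();print(o['ee_pos'],o['tcp_rot'],o['wrist_force'])
E
```

```text
[ 0.4348 -0.123   0.0166] [179.4084  -0.1079  93.0611] [-0.0383  0.4002 -0.3599]
```

View pics/s11z.png

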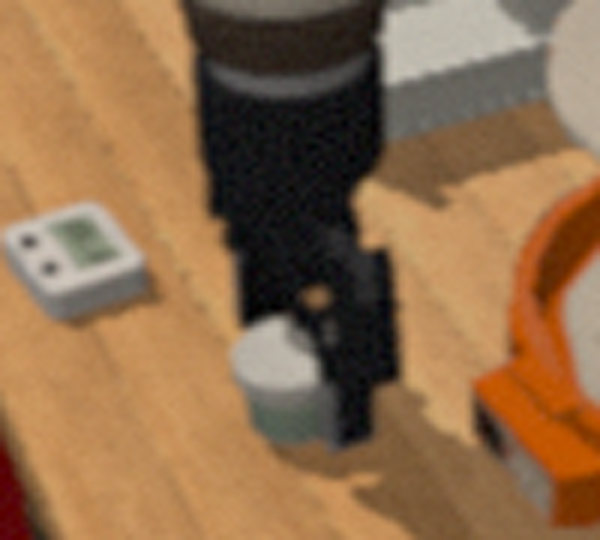

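play_rows:
  rows:
    - [0,[0,-0.4,0.3],[0,0,0]]
    - [0,[0,-0.1,0.1],[0,0,0]]
    - [0.3,[0,0,0],[0,0,0]]
    - [1,[0,0,0],[0,0,0]]
    - [1,[0,0,0],[0,0,0]]
    - [1,[0,0,0],[0,0,0]]
    - [1,[0,0,0],[0,0,0]]
  newtons: 30

```text
time: 15.7
ee_pos: [0.4306, -0.1237, 0.0145]
tcp_rot: [179.2, -0.1, 93.1]
wrist_force: [-0.9, -0.1, -0.2]
opening: 0.0424
```

```bash
python3 - <<'E'
from fit import *
s=camera('side');b=s['img'][:,:,::-1];cv2.imwrite('pics/s12z.png',cv2.resize(b[190:280,230:330],None,fx=6,fy=6,interpolation=cv2.INTER_CUBIC))
o=get_obs();print(o['ee_pos'],o['tcp_rot'],o['wrist_force'],o['opening'])
E
```

```text
[ 0.4306 -0.1237  0.0145] [179.2269  -0.0483  93.0518] [-0.5193 -0.2518  0.6013] 0.04234818811783032
```

View pics/s12z.png

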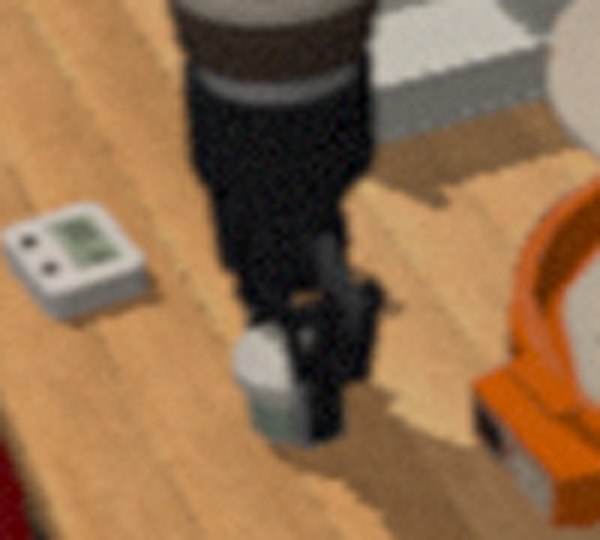

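play_rows:
  rows:
    - [1,[0,0,-1.5],[0,0,0]]
    - [1,[0,0,-3],[0,0,0]]
    - [1,[0,0,-4],[0,0,0]]
    - [1,[0,0,-4],[0,0,0]]
    - [1,[0,0,-3],[0,0,0]]
    - [1,[2,0,0],[0,0,0]]
    - [1,[4,0,0],[0,0,0]]
    - [1,[4,1,0],[0,0,0]]
    - [1,[4,2,0],[0,0,0]]
    - [1,[3.5,3,0],[0,0,0]]
    - [1,[2.5,3,0],[0,0,0]]
    - [1,[1.5,2,0],[0,0,0]]

```text
time: 16.95
ee_pos: [0.5281, 0.103, 0.1769]
tcp_rot: [179.2, -0.1, 92.7]
wrist_force: [-0.4, -0.3, -0.4]
opening: 0.0422
```

```bash
python3 - <<'E'
from fit import *
s=camera('side');p=camera('top');b=s['img'][:,:,::-1];cv2.imwrite('pics/s13z.png',cv2.resize(b[100:230,220:360],None,fx=5,fy=4.5,interpolation=cv2.INTER_CUBIC))
save(p,'t13')
b=p['img'][:,:,::-1];cv2.imwrite('pics/t13z.png',cv2.resize(b[125:255,190:350],None,fx=5,fy=5,interpolation=cv2.INTER_CUBIC)[:600])
o=get_obs();print(o['ee_pos'],o['tcp_rot'],o['wrist_force'],o['opening'])
plan([.571,.112,.12],[180,0,93.2],4)
E
```

```text
[0.5284 0.1029 0.1761] [179.2646  -0.0759  92.7805] [-1.111   0.0325 -0.9956] 0.042212869264626744
[[np.float64(0.17), np.float64(1.06), np.float64(1.42)], [np.float64(0.18), np.float64(-0.02), np.float64(-0.1)]]
[[np.float64(0.17), np.float64(1.06), np.float64(1.41)], [np.float64(0.18), np.float64(-0.02), np.float64(-0.1)]]
[[np.float64(0.17), np.float64(1.07), np.float64(1.41)], [np.float64(0.18), np.float64(-0.02), np.float64(-0.1)]]
[[np.float64(0.17), np.float64(1.07), np.float64(1.41)], [np.float64(0.18), np.float64(-0.02), np.float64(-0.1)]]
```

View pics/s13z.png

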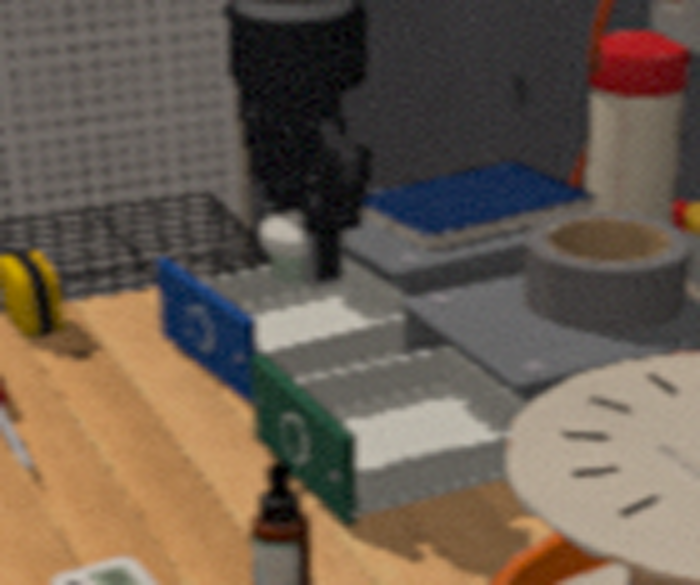

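View pics/t13z.png

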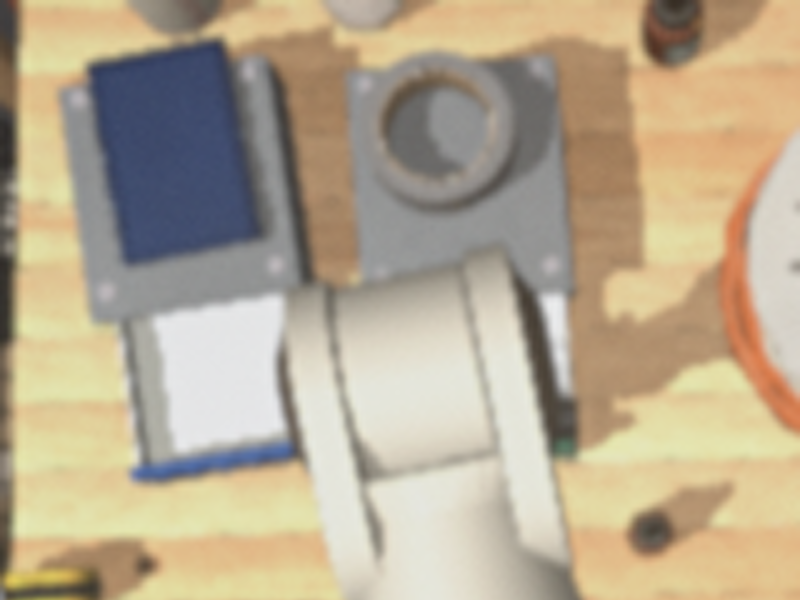

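play_rows:
  rows:
    - [1,[0.2,1.1,1],[0.2,0,0]]
    - [1,[0.2,1.1,1.2],[0.2,0,0]]
    - [1,[0.2,1.1,1.2],[0.2,0,0]]
    - [1,[0.1,0.7,1.2],[0,0,0]]
    - [1,[0,0,1.2],[0,0,0]]
    - [1,[0,0,1.2],[0,0,0]]
    - [1,[0,0,0],[0,0,0]]

```text
time: 17.75
ee_pos: [0.5682, 0.1104, 0.1003]
tcp_rot: [-179.9, -0.0, 92.7]
wrist_force: [-0.4, 0.1, -0.5]
opening: 0.0425
```

```bash
python3 - <<'E'
from fit import *
s=camera('side');p=camera('top');b=s['img'][:,:,::-1];cv2.imwrite('pics/s14z.png',cv2.resize(b[130:230,240:350],None,fx=6,fy=6,interpolation=cv2.INTER_CUBIC))
o=get_obs();print(o['ee_pos'],o['tcp_rot'],o['wrist_force'],o['opening'])
M=np.array([[-.2025,-.067,.075],[-.2025,.067,.075]]);W=R.from_euler('z',GY,degrees=True).apply(M)+[*G,0]
print(proj(p,W),proj(s,W))
plan([.572,.112,.034],[180,0,93.2],5)
E
```

```text
[0.569  0.1107 0.1024] [179.9744  -0.0265  92.7358] [-1.015   0.6585 -0.9346] 0.042364225296623224
[[304.5692 215.9078]
 [266.6433 218.6413]] [[286.3747 197.3412]
 [268.4601 178.3217]]
[[np.float64(0.02), np.float64(0.06), np.float64(1.37)], [np.float64(0.01), np.float64(-0.01), np.float64(-0.09)]]
[[np.float64(0.02), np.float64(0.06), np.float64(1.37)], [np.float64(0.01), np.float64(-0.01), np.float64(-0.09)]]
[[np.float64(0.02), np.float64(0.06), np.float64(1.37)], [np.float64(0.01), np.float64(-0.01), np.float64(-0.09)]]
[[np.float64(0.02), np.float64(0.06), np.float64(1.37)], [np.float64(0.01), np.float64(-0.01), np.float64(-0.09)]]
[[np.float64(0.02), np.float64(0.06), np.float64(1.37)], [np.float64(0.01), np.float64(-0.01), np.float64(-0.09)]]
```

View pics/s14z.png

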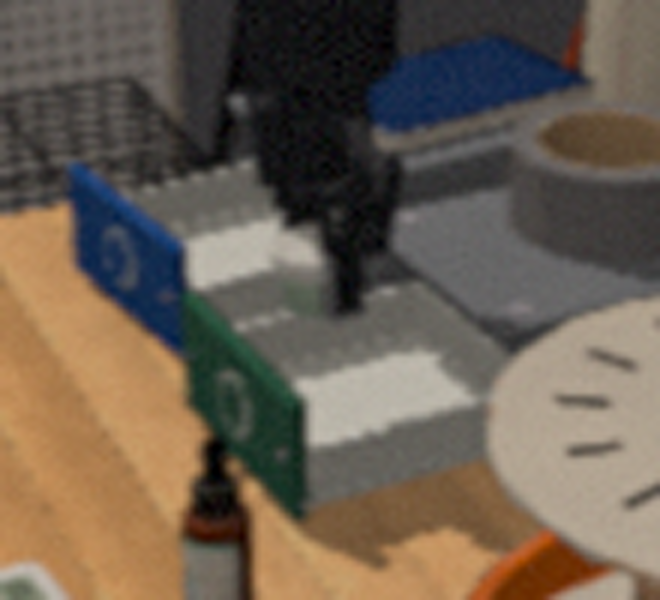

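play_rows:
  rows:
    - [1,[0.1,0.2,1.5],[0,0,0]]
    - [1,[0.1,0.2,1.5],[0,0,0]]
    - [1,[0,0.1,1.5],[0,0,0]]
    - [1,[0,0,1.2],[0,0,0]]
    - [1,[0,0,0.6],[0,0,0]]
    - [1,[0,0,0],[0,0,0]]

```text
time: 18.45
ee_pos: [0.5747, 0.1134, 0.0354]
tcp_rot: [179.8, -0.1, 92.7]
wrist_force: [0.2, 0.3, -0.8]
opening: 0.0422
```

```bash
python3 - <<'E'
from fit import *
s=camera('side');b=s['img'][:,:,::-1];cv2.imwrite('pics/s15z.png',cv2.resize(b[130:230,240:350],None,fx=6,fy=6,interpolation=cv2.INTER_CUBIC))
o=get_obs();print(o['ee_pos'],o['tcp_rot'],o['wrist_force'],o['opening'])
E
```

```text
[0.5748 0.1134 0.0359] [179.7934  -0.0537  92.7467] [ 0.0343 -0.5558 -1.3878] 0.041877188837395635
```

View pics/s15z.png

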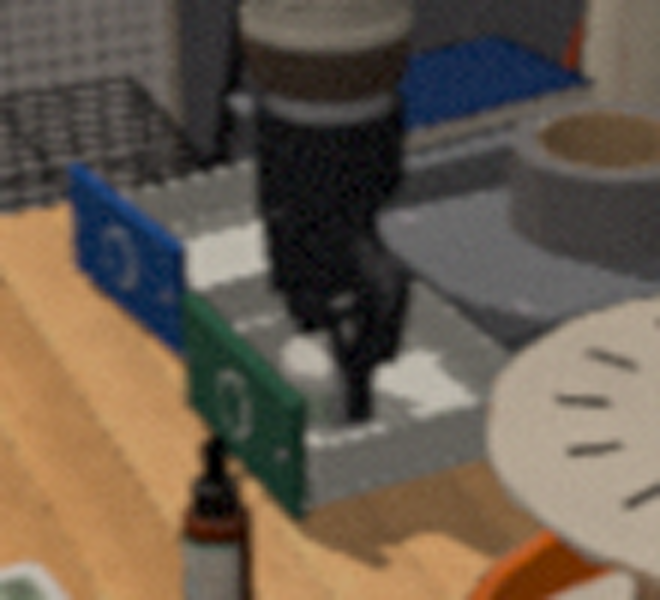

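Pot is inside, about 3 mm above the floor. Lower to contact.

play_rows:
  rows:
    - [1,[0,0,0.2],[0,0,0]]
    - [1,[0,0,0.15],[0,0,0]]
    - [1,[0,0,0.1],[0,0,0]]

```text
time: 18.8
ee_pos: [0.5758, 0.1136, 0.0328]
tcp_rot: [179.6, -0.1, 92.8]
wrist_force: [0.7, -0.2, -0.3]
opening: 0.042
```

play_rows:
  rows:
    - [1,[0,0,0.15],[0,0,0]]
    - [1,[0,0,0],[0,0,0]]

```text
time: 19.0
ee_pos: [0.5766, 0.1137, 0.0329]
tcp_rot: [179.5, -0.1, 92.7]
wrist_force: [0.2, 0.2, -0.6]
opening: 0.042
```

play_rows:
  rows:
    - [1,[0,0,0.25],[0,0,0]]

```text
time: 19.1
ee_pos: [0.5776, 0.1138, 0.0322]
tcp_rot: [179.3, -0.1, 92.7]
wrist_force: [-1.9, -1.8, 20.4]
opening: 0.0421
```

play_rows:
  rows:
    - [1,[0,0,-0.1],[0,0,0]]
    - [0.4,[0,0,0],[0,0,0]]
    - [0.25,[0,0,0],[0,0,0]]
    - [0.25,[0,0,0],[0,0,0]]
    - [0.25,[0,0,-1],[0,0,0]]
    - [0.25,[0,0,-2.5],[0,0,0]]
    - [0.25,[0,-0.5,-4],[0,0,0]]
    - [0.25,[0,-1,-4],[0,0,0]]
    - [0.5,[0,-3,-2],[0,0,0]]
    - [1,[0,-4,0],[0,0,0]]
    - [1,[0,-4,0],[0,0,0]]

```text
time: 20.2
ee_pos: [0.4499, 0.1073, 0.1741]
tcp_rot: [179.4, -0.1, 92.7]
wrist_force: [0.5, -0.2, 0.3]
opening: 0.0209
```

```bash
python3 - <<'E'
from fit import *
s=camera('side');p=camera('top');b=s['img'][:,:,::-1];cv2.imwrite('pics/s16z.png',cv2.resize(b[130:260,220:360],None,fx=4.5,fy=4.5,interpolation=cv2.INTER_CUBIC))
b=p['img'][:,:,::-1];cv2.imwrite('pics/t16z.png',cv2.resize(b[125:255,190:350],None,fx=5,fy=5,interpolation=cv2.INTER_CUBIC)[:600])
o=get_obs();print(o['ee_pos'],o['tcp_rot'],o['wrist_force'],o['opening'],o['q'])
E
```

```text
[0.4476 0.1072 0.1746] [179.3791  -0.1217  92.7233] [1.764  0.6058 0.3655] 0.005880936271161155 [ 13.4629  -8.7821 -10.8076  87.3419   0.0039  10.7403]
```

View pics/s16z.png

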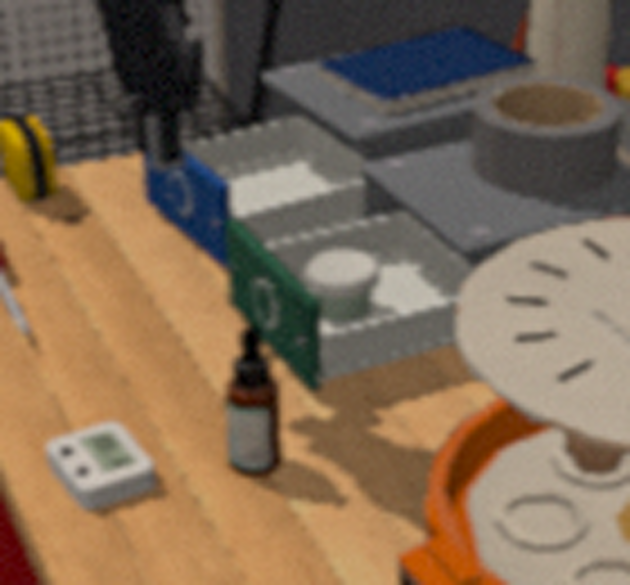

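View pics/t16z.png

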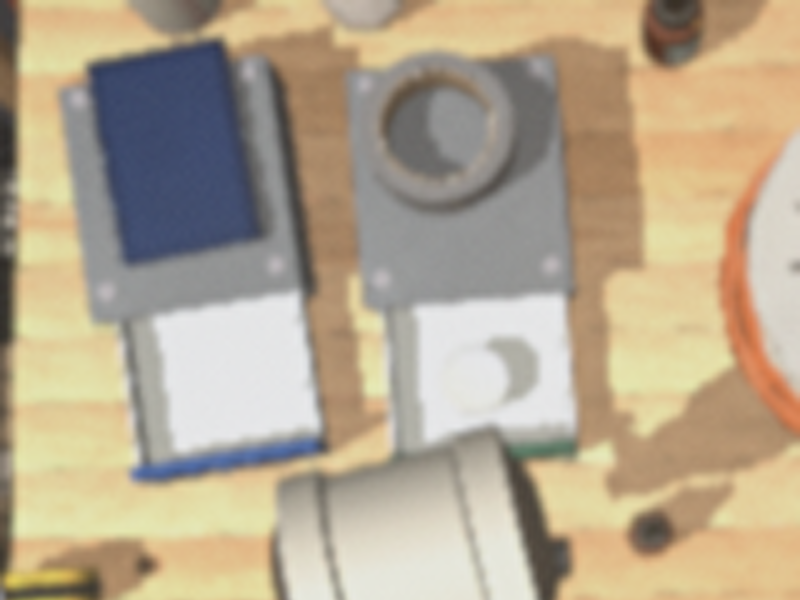

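```bash
python3 - <<'E'
from fit import *
pos,rot=pose(G,GY,32,-.2025-.035,.036)
print(pos)
plan(pos+[-.01,0,.06],rot,5)
print()
o=get_obs();o['ee_pos']=pos+[-.01,0,.06];o['tcp_rot']=rot.as_euler('xyz',degrees=True)
plan(pos,rot,3,o)
E
```

```text
[0.4754 0.1068 0.0453]
[[np.float64(-0.03), np.float64(0.34), np.float64(1.39)], [np.float64(-6.28), np.float64(0.0), np.float64(-0.1)]]
[[np.float64(-0.03), np.float64(0.19), np.float64(1.42)], [np.float64(-6.28), np.float64(0.0), np.float64(-0.1)]]
[[np.float64(-0.03), np.float64(0.03), np.float64(1.43)], [np.float64(-6.28), np.float64(0.0), np.float64(-0.1)]]
[[np.float64(-0.03), np.float64(-0.13), np.float64(1.43)], [np.float64(-6.28), np.float64(0.0), np.float64(-0.1)]]
[[np.float64(-0.03), np.float64(-0.28), np.float64(1.4)], [np.float64(-6.28), np.float64(0.0), np.float64(-0.1)]]

[[np.float64(-0.02), np.float64(-0.78), np.float64(1.87)], [np.float64(-0.0), np.float64(0.0), np.float64(0.0)]]
[[np.float64(-0.02), np.float64(-0.78), np.float64(1.87)], [np.float64(-0.0), np.float64(0.0), np.float64(0.0)]]
[[np.float64(-0.02), np.float64(-0.78), np.float64(1.87)], [np.float64(-0.0), np.float64(0.0), np.float64(0.0)]]
```

play_rows:
  rows:
    - [1,[0,0.3,1.4],[-6.3,0,-0.1]]
    - [1,[0,0.2,1.4],[-6.3,0,-0.1]]
    - [1,[0,0,1.4],[-6.3,0,-0.1]]
    - [1,[0,-0.1,1.4],[-6.3,0,-0.1]]
    - [1,[0,-0.3,1.4],[-6.3,0,-0.1]]
    - [1,[0,-0.8,1.8],[0,0,0]]
    - [1,[0,-0.8,1.8],[0,0,0]]
    - [1,[0,-0.6,1.4],[0,0,0]]
    - [1,[0,0,0],[0,0,0]]

```text
time: 21.2
ee_pos: [0.4773, 0.1092, 0.053]
tcp_rot: [146.3, -0.1, 93.2]
wrist_force: [-0.6, 0.0, 0.2]
opening: -0.0001
```

```bash
python3 - <<'E'
from fit import *
s=camera('side');b=s['img'][:,:,::-1];cv2.imwrite('pics/s17z.png',cv2.resize(b[130:260,220:360],None,fx=4.5,fy=4.5,interpolation=cv2.INTER_CUBIC))
o=get_obs();print(o['ee_pos'],o['tcp_rot'],o['wrist_force'],o['opening'],o['q'])
r=R.from_euler('xyz',[128.8,0,93.6],degrees=True)
plan([.615,.1155,.043],r,11)
E
```

```text
[0.4778 0.1093 0.0544] [146.1906  -0.0844  93.2073] [0.0631 0.7569 0.7785] 0.000283552024559233 [ 17.1478 -36.3906 -50.9078  42.4465  -7.6351  11.6989]
[[np.float64(-0.01), np.float64(0.98), np.float64(0.78)], [np.float64(-1.58), np.float64(0.02), np.float64(-0.03)]]
[[np.float64(-0.01), np.float64(0.96), np.float64(0.81)], [np.float64(-1.58), np.float64(0.02), np.float64(-0.03)]]
[[np.float64(-0.02), np.float64(0.94), np.float64(0.83)], [np.float64(-1.58), np.float64(0.02), np.float64(-0.03)]]
[[np.float64(-0.02), np.float64(0.91), np.float64(0.86)], [np.float64(-1.58), np.float64(0.02), np.float64(-0.03)]]
[[np.float64(-0.02), np.float64(0.89), np.float64(0.88)], [np.float64(-1.58), np.float64(0.02), np.float64(-0.03)]]
[[np.float64(-0.02), np.float64(0.86), np.float64(0.91)], [np.float64(-1.58), np.float64(0.02), np.float64(-0.03)]]
[[np.float64(-0.02), np.float64(0.84), np.float64(0.93)], [np.float64(-1.58), np.float64(0.02), np.float64(-0.03)]]
[[np.float64(-0.02), np.float64(0.81), np.float64(0.95)], [np.float64(-1.58), np.float64(0.02), np.float64(-0.03)]]
[[np.float64(-0.02), np.float64(0.78), np.float64(0.98)], [np.float64(-1.58), np.float64(0.02), np.float64(-0.03)]]
[[np.float64(-0.02), np.float64(0.76), np.float64(1.0)], [np.float64(-1.58), np.float64(0.02), np.float64(-0.03)]]
[[np.float64(-0.02), np.float64(0.73), np.float64(1.02)], [np.float64(-1.58), np.float64(0.02), np.float64(-0.03)]]
```

View pics/s17z.png

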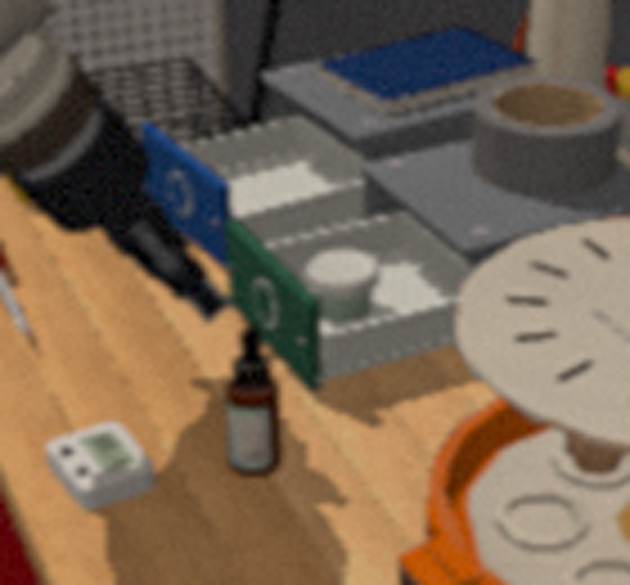

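play_rows:
  rows:
    - [1,[0,0.8,0.9],[-1,0,0]]
    - [1,[0,0.7,0.8],[-1.6,0,0]]
    - [1,[0,0.6,0.6],[-1.6,0,0]]
    - [1,[0,0.7,0.6],[-1.6,0,0]]
    - [1,[0,0.8,0.7],[-1.6,0,0]]
    - [1,[0,0.8,0.8],[-1.6,0,0]]
    - [1,[0,0.8,0.9],[-1.6,0,0]]
    - [1,[0,0.8,0.9],[-1.6,0,0]]
    - [1,[0,0.7,0.9],[-1.6,0,0]]
    - [1,[0,0.7,0.9],[-1.6,0,0]]

```text
time: 22.25
ee_pos: [0.59, 0.1173, 0.0501]
tcp_rot: [130.6, -0.1, 93.4]
wrist_force: [-6.9, -0.5, -0.3]
opening: -0.0002
```

```bash
python3 - <<'E'
from fit import *
s=camera('side');b=s['img'][:,:,::-1];cv2.imwrite('pics/s18z.png',cv2.resize(b[130:260,220:360],None,fx=4.5,fy=4.5,interpolation=cv2.INTER_CUBIC))
o=get_obs();print(o['ee_pos'],o['tcp_rot'],o['wrist_force'],o['opening'],o['q'])
r=R.from_euler('xyz',[128.8,0,93.6],degrees=True)
plan([.622,.1155,.043],r,4)
E
```

```text
[0.5907 0.1173 0.0499] [130.4902  -0.1209  93.3802] [-5.766   0.5173  3.2103] 0.00010169268950658285 [ 15.2862 -26.2689 -54.5553  12.8093  -8.9492   7.8858]
[[np.float64(-0.09), np.float64(0.37), np.float64(0.7)], [np.float64(-0.42), np.float64(0.02), np.float64(-0.06)]]
[[np.float64(-0.09), np.float64(0.37), np.float64(0.71)], [np.float64(-0.42), np.float64(0.02), np.float64(-0.06)]]
[[np.float64(-0.09), np.float64(0.36), np.float64(0.71)], [np.float64(-0.42), np.float64(0.02), np.float64(-0.06)]]
[[np.float64(-0.09), np.float64(0.36), np.float64(0.71)], [np.float64(-0.42), np.float64(0.02), np.float64(-0.06)]]
```

View pics/s18z.png

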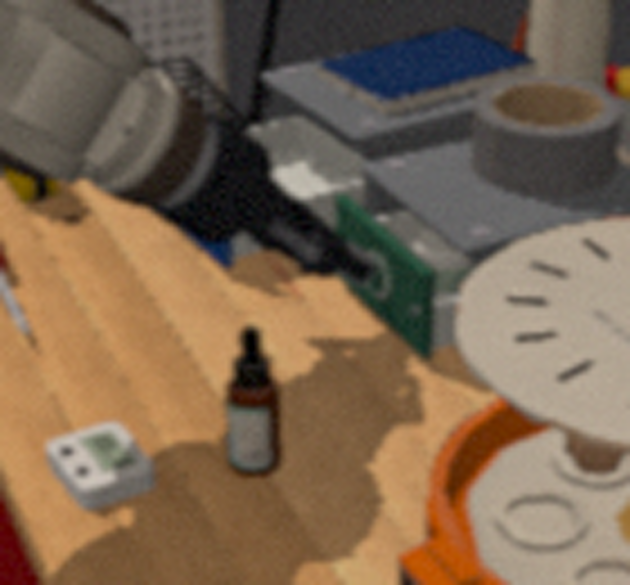

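play_rows:
  rows:
    - [1,[0,0.4,0.8],[-0.4,0,0]]
    - [1,[0,0.4,0.8],[-0.4,0,0]]
    - [1,[0,0.4,0.8],[-0.4,0,0]]
    - [1,[0,0.4,0.8],[-0.4,0,0]]

```text
time: 22.7
ee_pos: [0.6276, 0.1201, 0.0476]
tcp_rot: [128.8, -0.1, 93.4]
wrist_force: [-6.7, 0.0, 2.0]
opening: -0.0005
```

play_rows:
  rows:
    - [1,[0,0.2,0.4],[0,0,0]]

```text
time: 22.8
ee_pos: [0.6324, 0.1204, 0.0476]
tcp_rot: [128.8, -0.1, 93.4]
wrist_force: [-6.9, -0.6, 2.9]
opening: -0.0001
```

play_rows:
  rows:
    - [1,[0,0.1,0.15],[0,0,0]]

```text
time: 22.9
ee_pos: [0.6343, 0.1206, 0.0477]
tcp_rot: [128.9, -0.1, 93.4]
wrist_force: [-17.4, -0.7, 3.0]
opening: 0.0001
```

play_rows:
  rows:
    - [1,[0,-0.4,-0.5],[0,0,0]]
    - [1,[0,-0.8,-1],[0,0,0]]
    - [1,[0,-1,-1.3],[0,0,0]]
    - [1,[0,-1,-1.3],[1.5,0,0]]
    - [1,[0,-1,-1.3],[1.5,0,0]]
    - [1,[0,-0.8,-1.6],[1.5,0,0]]

```text
time: 23.5
ee_pos: [0.5455, 0.1147, 0.0551]
tcp_rot: [134.2, 0.0, 93.3]
wrist_force: [-0.6, -0.2, -1.0]
opening: -0.0003
```

```bash
python3 - <<'E'
from fit import *
s=camera('side');b=s['img'][:,:,::-1];cv2.imwrite('pics/s19z.png',cv2.resize(b[130:260,220:360],None,fx=4.5,fy=4.5,interpolation=cv2.INTER_CUBIC))
o=get_obs();print(o['ee_pos'],o['tcp_rot'],o['wrist_force'],o['opening'],o['q'])
E
```

```text
[0.5445 0.1147 0.0562] [134.2526   0.0109  93.2837] [-3.2883  0.1521 -2.1201] 0.0002056814293137703 [ 16.5394 -33.7345 -55.614   23.1479  -9.4605   9.3278]
```

View pics/s19z.png

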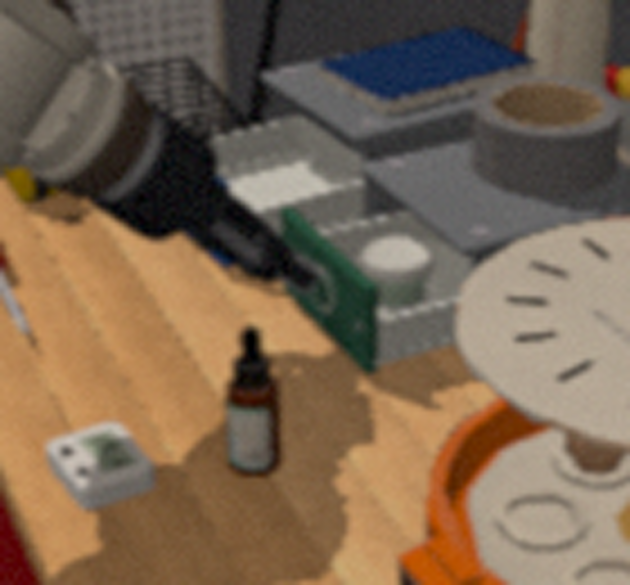

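```bash
python3 - <<'E'
from fit import *
r=R.from_euler('xyz',[128.8,0,93.4],degrees=True)
plan([.622,.1165,.043],r,7)
E
```

```text
[[np.float64(-0.04), np.float64(0.64), np.float64(0.93)], [np.float64(-0.78), np.float64(0.01), np.float64(-0.01)]]
[[np.float64(-0.04), np.float64(0.62), np.float64(0.93)], [np.float64(-0.78), np.float64(0.01), np.float64(-0.01)]]
[[np.float64(-0.04), np.float64(0.61), np.float64(0.94)], [np.float64(-0.78), np.float64(0.01), np.float64(-0.01)]]
[[np.float64(-0.04), np.float64(0.6), np.float64(0.95)], [np.float64(-0.78), np.float64(0.01), np.float64(-0.01)]]
[[np.float64(-0.04), np.float64(0.59), np.float64(0.96)], [np.float64(-0.78), np.float64(0.01), np.float64(-0.01)]]
[[np.float64(-0.04), np.float64(0.57), np.float64(0.97)], [np.float64(-0.78), np.float64(0.01), np.float64(-0.01)]]
[[np.float64(-0.04), np.float64(0.56), np.float64(0.97)], [np.float64(-0.78), np.float64(0.01), np.float64(-0.01)]]
```

play_rows:
  rows:
    - [1,[-0.1,0.5,0.8],[-0.8,0,0]]
    - [1,[-0.1,0.5,0.9],[-0.8,0,0]]
    - [1,[-0.1,0.5,0.9],[-0.8,0,0]]
    - [1,[-0.1,0.5,0.9],[-0.8,0,0]]
    - [1,[-0.1,0.5,0.9],[-0.8,0,0]]
    - [1,[0,0.5,0.9],[-0.8,0,0]]
    - [1,[0,0.4,0.8],[-0.8,0,0]]
    - [1,[0,0,0],[0,0,0]]

```text
time: 24.35
ee_pos: [0.6177, 0.1191, 0.0545]
tcp_rot: [128.1, -0.3, 93.8]
wrist_force: [-5.8, -1.4, -1.3]
opening: 0.0002
```

```bash
python3 - <<'E'
from fit import *
s=camera('side');b=s['img'][:,:,::-1];cv2.imwrite('pics/s20z.png',cv2.resize(b[140:240,260:360],None,fx=6,fy=6,interpolation=cv2.INTER_CUBIC))
o=get_obs();print(o['ee_pos'],o['tcp_rot'],o['wrist_force'])
E
```

```text
[0.6174 0.119  0.0544] [128.1855  -0.3425  93.7861] [-6.4837 -1.7912  1.2737]
```

View pics/s20z.png

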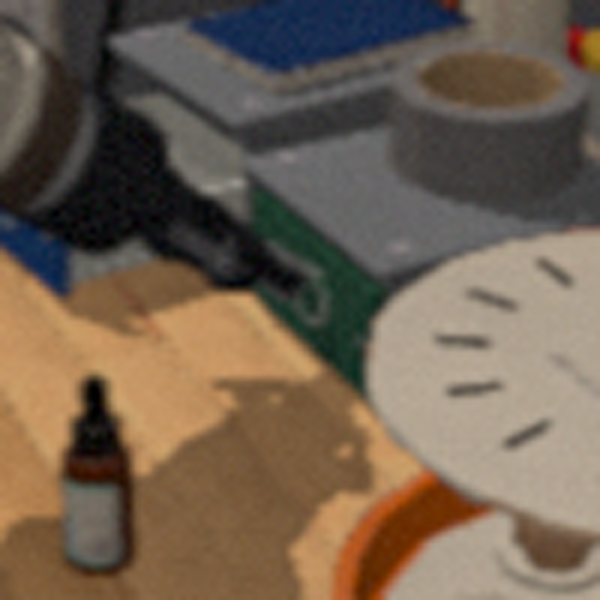

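play_rows:
  rows:
    - [1,[0,-0.4,0.3],[0,0,0]]
    - [1,[0,-0.4,0.3],[0,0,0]]
    - [1,[0,-0.3,0.3],[0,0,0]]

```text
time: 24.7
ee_pos: [0.6208, 0.1199, 0.047]
tcp_rot: [127.8, -0.4, 93.8]
wrist_force: [-7.4, -1.1, 7.1]
opening: 0.0
```

play_rows:
  rows:
    - [1,[0,-0.5,0.3],[0,0,0]]
    - [1,[0,0.1,0.4],[0,0,0]]
    - [1,[0,0.1,0.4],[0,0,0]]

```text
time: 25.0
ee_pos: [0.6298, 0.1209, 0.043]
tcp_rot: [127.7, -0.4, 93.7]
wrist_force: [-6.9, -1.8, 5.3]
opening: 0.0002
```

play_rows:
  rows:
    - [1,[0,0.2,0.3],[0,0,0]]

```text
time: 25.1
ee_pos: [0.6336, 0.1211, 0.0432]
tcp_rot: [127.7, -0.4, 93.7]
wrist_force: [-6.8, -0.5, -0.9]
opening: 0.0
```

play_rows:
  rows:
    - [1,[0,0.1,0.15],[0,0,0]]

```text
time: 25.2
ee_pos: [0.6349, 0.1212, 0.0428]
tcp_rot: [127.9, -0.4, 93.7]
wrist_force: [-45.3, -4.9, 21.2]
opening: -0.0001
```

play_rows:
  rows:
    - [1,[0,-0.2,-0.3],[0,0,0]]
    - [1,[0,-0.3,-0.4],[0,0,0]]
    - [1,[0,-0.6,-0.8],[0,0,0]]
    - [1,[0,-0.6,-0.8],[0,0,0]]
    - [1,[0,0,0],[0,0,0]]

```text
time: 25.7
ee_pos: [0.6068, 0.1196, 0.0474]
tcp_rot: [128.1, -0.4, 93.7]
wrist_force: [0.0, -0.6, 0.3]
opening: -0.0001
```

```bash
python3 - <<'E'
from fit import *
s=camera('side');b=s['img'][:,:,::-1];cv2.imwrite('pics/s21z.png',cv2.resize(b[140:240,260:360],None,fx=6,fy=6,interpolation=cv2.INTER_CUBIC))
o=get_obs();print(o['ee_pos'],o['tcp_rot'],o['wrist_force'])
E
```

```text
[0.6075 0.1197 0.0481] [128.0059  -0.3888  93.6758] [ 0.2252 -0.9305  0.7592]
```

View pics/s21z.png

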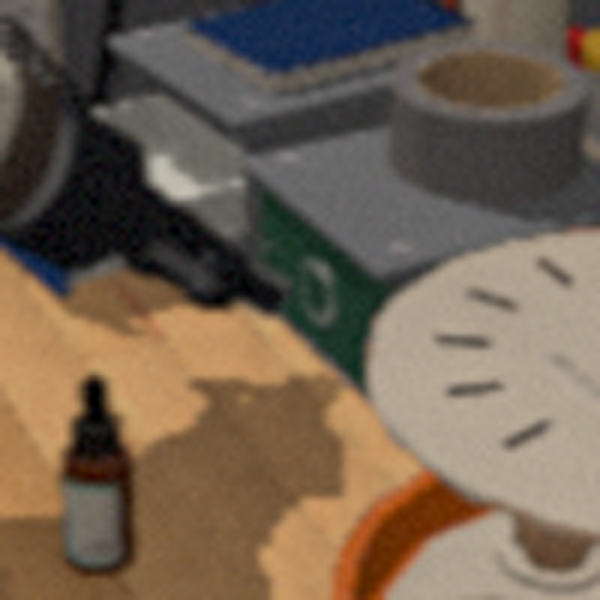

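```bash
python3 - <<'E'
from fit import *
Rb=R.from_euler('z',BY,degrees=True);Rg=R.from_euler('z',GY,degrees=True)
print('stop local',Rg.inv().apply(np.array([.6349,.1212,0])-[*G,0]))
pos,rot=pose(B,BY,40,-.2025-.035,.036)
print(pos, rot.as_euler('xyz',degrees=True))
o=get_obs();o['ee_pos']=np.array(o['ee_pos'])+[-.05,0,.09]
print(o['ee_pos'])
plan(pos+[-.02,0,.09],rot,8,o)
E
```

```text
stop local [-0.0832  0.0055  0.    ]
[0.475  0.2816 0.0444] [140.    0.   98.5]
[0.5575 0.1197 0.1381]
[[np.float64(2.1), np.float64(-0.75), np.float64(-0.87)], [np.float64(1.5), np.float64(0.4), np.float64(-0.45)]]
[[np.float64(2.11), np.float64(-0.76), np.float64(-0.83)], [np.float64(1.5), np.float64(0.4), np.float64(-0.45)]]
[[np.float64(2.12), np.float64(-0.76), np.float64(-0.8)], [np.float64(1.5), np.float64(0.4), np.float64(-0.45)]]
[[np.float64(2.14), np.float64(-0.77), np.float64(-0.76)], [np.float64(1.5), np.float64(0.4), np.float64(-0.45)]]
[[np.float64(2.15), np.float64(-0.77), np.float64(-0.73)], [np.float64(1.5), np.float64(0.4), np.float64(-0.45)]]
[[np.float64(2.16), np.float64(-0.77), np.float64(-0.69)], [np.float64(1.5), np.float64(0.4), np.float64(-0.45)]]
[[np.float64(2.17), np.float64(-0.77), np.float64(-0.66)], [np.float64(1.5), np.float64(0.4), np.float64(-0.45)]]
[[np.float64(2.18), np.float64(-0.77), np.float64(-0.62)], [np.float64(1.5), np.float64(0.4), np.float64(-0.45)]]
```

play_rows:
  rows:
    - [1,[0,-1.3,-1.7],[0,0,0]]
    - [1,[0,-1.3,-1.7],[3,0,0]]
    - [1,[0,0.5,-3],[4,0,0]]
    - [1,[0,1.5,-2.5],[4,0,0]]
    - [1,[0,1.3,-2.5],[4,0,0]]
    - [1,[0,1,-2],[0,0,0]]

```text
time: 26.35
ee_pos: [0.5258, 0.1135, 0.1539]
tcp_rot: [143.8, -0.4, 93.6]
wrist_force: [1.5, 0.5, -0.0]
opening: -0.0
```

```bash
python3 - <<'E'
from fit import *
o=get_obs();print(o['ee_pos'],o['tcp_rot'],o['wrist_force'],o['q'])
pos,rot=pose(B,BY,40,-.2025-.035,.036)
plan(pos+[-.02,0,.09],rot,8,o)
s=camera('side');save(s,'s22')
E
```

```text
[0.5258 0.1135 0.1539] [143.7817  -0.3722  93.6492] [ 1.4908  0.5433 -0.0222] [ 15.6113 -32.4503 -38.8862  47.8919  -6.7385   9.9134]
[[np.float64(2.15), np.float64(-0.76), np.float64(-0.23)], [np.float64(-0.47), np.float64(0.34), np.float64(-0.51)]]
[[np.float64(2.16), np.float64(-0.74), np.float64(-0.23)], [np.float64(-0.47), np.float64(0.34), np.float64(-0.51)]]
[[np.float64(2.17), np.float64(-0.72), np.float64(-0.22)], [np.float64(-0.47), np.float64(0.34), np.float64(-0.51)]]
[[np.float64(2.17), np.float64(-0.69), np.float64(-0.21)], [np.float64(-0.47), np.float64(0.34), np.float64(-0.51)]]
[[np.float64(2.18), np.float64(-0.67), np.float64(-0.21)], [np.float64(-0.47), np.float64(0.34), np.float64(-0.51)]]
[[np.float64(2.19), np.float64(-0.65), np.float64(-0.2)], [np.float64(-0.47), np.float64(0.34), np.float64(-0.51)]]
[[np.float64(2.19), np.float64(-0.63), np.float64(-0.19)], [np.float64(-0.47), np.float64(0.34), np.float64(-0.51)]]
[[np.float64(2.2), np.float64(-0.61), np.float64(-0.18)], [np.float64(-0.47), np.float64(0.34), np.float64(-0.51)]]
```

View pics/s22.png

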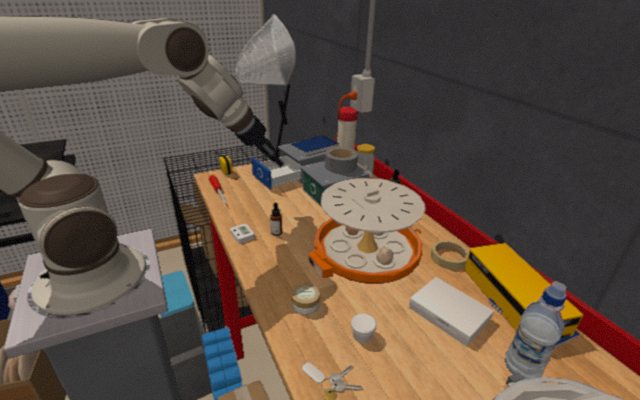

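play_rows:
  rows:
    - [1,[2.2,-0.8,-0.2],[-0.5,0.3,-0.5]]
    - [1,[2.2,-0.8,-0.2],[-0.5,0.3,-0.5]]
    - [1,[2.2,-0.7,-0.2],[-0.5,0.3,-0.5]]
    - [1,[2.2,-0.7,-0.2],[-0.5,0.3,-0.5]]
    - [1,[2.2,-0.7,-0.2],[-0.5,0.3,-0.5]]
    - [1,[2.2,-0.7,-0.2],[-0.5,0.3,-0.5]]
    - [1,[2.2,-0.6,-0.2],[-0.5,0.3,-0.5]]
    - [1,[2,-0.6,-0.2],[-0.4,0.3,-0.5]]
    - [1,[0,0,0],[0,0,0]]

```text
time: 27.3
ee_pos: [0.4604, 0.2902, 0.148]
tcp_rot: [138.5, -0.1, 98.2]
wrist_force: [-0.6, 0.5, -0.6]
opening: 0.0002
```

```bash
python3 - <<'E'
from fit import *
o=get_obs();print(o['ee_pos'],o['tcp_rot'],o['wrist_force'],o['q'])
pos,rot=pose(B,BY,40,-.2025-.035,.034)
plan(pos,rot,5,o)
E
```

```text
[0.4604 0.2902 0.148 ] [138.5309  -0.0882  98.238 ] [-0.577   0.4953 -0.5981] [ 43.2188 -31.1052 -40.5526  44.6108 -22.2535  27.7139]
[[np.float64(-0.22), np.float64(-1.2), np.float64(1.76)], [np.float64(0.29), np.float64(0.02), np.float64(-0.05)]]
[[np.float64(-0.22), np.float64(-1.19), np.float64(1.76)], [np.float64(0.29), np.float64(0.02), np.float64(-0.05)]]
[[np.float64(-0.22), np.float64(-1.18), np.float64(1.77)], [np.float64(0.29), np.float64(0.02), np.float64(-0.05)]]
[[np.float64(-0.22), np.float64(-1.17), np.float64(1.78)], [np.float64(0.29), np.float64(0.02), np.float64(-0.05)]]
[[np.float64(-0.21), np.float64(-1.16), np.float64(1.78)], [np.float64(0.29), np.float64(0.02), np.float64(-0.05)]]
```

play_rows:
  rows:
    - [1,[-0.2,-1.2,1.7],[0.3,0,0]]
    - [1,[-0.2,-1.2,1.8],[0.3,0,0]]
    - [1,[-0.2,-1.2,1.8],[0.3,0,0]]
    - [1,[-0.2,-1.2,1.8],[0.3,0,0]]
    - [1,[-0.2,-1.2,1.8],[0.3,0,0]]
    - [1,[0,-0.3,0.4],[0,0,0]]
    - [1,[0,0,0],[0,0,0]]

```text
time: 28.0
ee_pos: [0.4798, 0.2832, 0.0387]
tcp_rot: [139.8, -0.3, 98.2]
wrist_force: [-0.7, 0.4, 1.3]
opening: 0.0002
```

```bash
python3 - <<'E'
from fit import *
s=camera('side');b=s['img'][:,:,::-1];cv2.imwrite('pics/s23z.png',cv2.resize(b[130:260,200:340],None,fx=4.5,fy=4.5,interpolation=cv2.INTER_CUBIC))
o=get_obs();print(o['ee_pos'],o['tcp_rot'],o['wrist_force'],o['q'])
Rb=R.from_euler('z',BY,degrees=True);_,rot=pose(B,BY,51.5,0,0)
pos=Rb.apply([-.103,0,0])+[*B,.043];print(pos)
plan(pos,rot,11,o)
E
```

```text
[0.4799 0.2834 0.0392] [139.7266  -0.3167  98.1964] [-1.2751  0.0182  0.3229] [ 40.1418 -24.6163 -48.4518  30.3395 -19.7829  25.6095]
[0.615  0.3025 0.043 ]
[[np.float64(-0.0), np.float64(0.97), np.float64(0.78)], [np.float64(-1.02), np.float64(-0.0), np.float64(-0.04)]]
[[np.float64(-0.0), np.float64(0.95), np.float64(0.79)], [np.float64(-1.02), np.float64(-0.0), np.float64(-0.04)]]
[[np.float64(-0.0), np.float64(0.94), np.float64(0.81)], [np.float64(-1.02), np.float64(-0.0), np.float64(-0.04)]]
[[np.float64(-0.01), np.float64(0.93), np.float64(0.83)], [np.float64(-1.02), np.float64(-0.0), np.float64(-0.04)]]
[[np.float64(-0.01), np.float64(0.91), np.float64(0.84)], [np.float64(-1.02), np.float64(-0.0), np.float64(-0.04)]]
[[np.float64(-0.01), np.float64(0.9), np.float64(0.86)], [np.float64(-1.02), np.float64(-0.0), np.float64(-0.04)]]
[[np.float64(-0.01), np.float64(0.88), np.float64(0.88)], [np.float64(-1.02), np.float64(-0.0), np.float64(-0.04)]]
[[np.float64(-0.01), np.float64(0.86), np.float64(0.89)], [np.float64(-1.02), np.float64(-0.0), np.float64(-0.04)]]
[[np.float64(-0.01), np.float64(0.85), np.float64(0.91)], [np.float64(-1.02), np.float64(-0.0), np.float64(-0.04)]]
[[np.float64(-0.01), np.float64(0.83), np.float64(0.92)], [np.float64(-1.02), np.float64(-0.0), np.float64(-0.04)]]
[[np.float64(-0.01), np.float64(0.82), np.float64(0.94)], [np.float64(-1.02), np.float64(-0.0), np.float64(-0.04)]]
```

View pics/s23z.png

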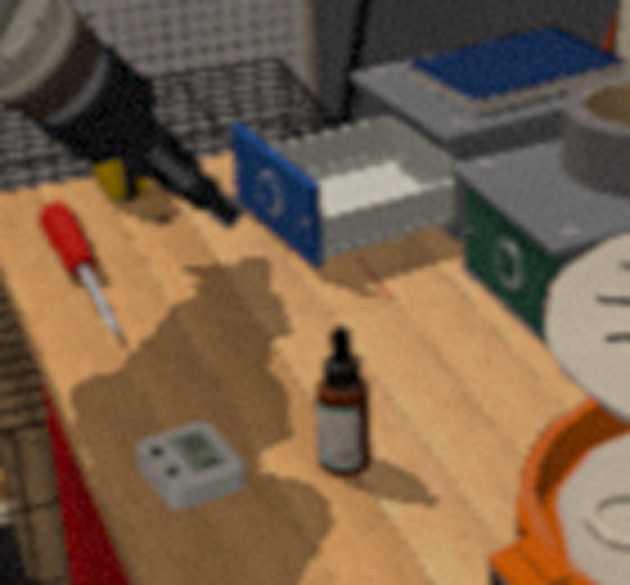

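play_rows:
  rows:
    - [1,[0,0.8,0.7],[-1,0,0]]
    - [1,[0,0.8,0.7],[-1,0,0]]
    - [1,[0,0.8,0.8],[-1,0,0]]
    - [1,[0,0.8,0.8],[-1,0,0]]
    - [1,[0,0.8,0.8],[-1,0,0]]
    - [1,[0,0.8,0.9],[-1,0,0]]
    - [1,[0,0.8,0.9],[-1,0,0]]
    - [1,[0,0.8,0.9],[-1,0,0]]
    - [1,[0,0.8,0.9],[-1,0,0]]
    - [1,[0,0.7,0.9],[-1,0,0]]

```text
time: 29.05
ee_pos: [0.5948, 0.3017, 0.0419]
tcp_rot: [129.7, -0.3, 98.5]
wrist_force: [-6.3, -1.7, 0.0]
opening: 0.0001
```

```bash
python3 - <<'E'
from fit import *
s=camera('side');b=s['img'][:,:,::-1];cv2.imwrite('pics/s24z.png',cv2.resize(b[130:260,200:340],None,fx=4.5,fy=4.5,interpolation=cv2.INTER_CUBIC))
o=get_obs();print(o['ee_pos'],o['tcp_rot'],o['wrist_force'],o['q'])
Rb=R.from_euler('z',BY,degrees=True);_,rot=pose(B,BY,51.5,0,0)
print('local',Rb.inv().apply(np.array(o['ee_pos'])-[*B,0]))
pos=Rb.apply([-.094,0,0])+[*B,.043];print(pos)
plan(pos,rot,3,o)
E
```

```text
[0.5957 0.3018 0.0419] [129.6247  -0.2685  98.4915] [-6.3726 -2.0207 -0.6079] [ 34.8796 -11.8929 -45.4351   9.15   -19.8558  17.7464]
local [-0.1222  0.0022  0.0419]
[0.6239 0.3038 0.043 ]
[[np.float64(-0.07), np.float64(0.63), np.float64(0.7)], [np.float64(-0.37), np.float64(-0.05), np.float64(-0.07)]]
[[np.float64(-0.07), np.float64(0.62), np.float64(0.71)], [np.float64(-0.37), np.float64(-0.05), np.float64(-0.07)]]
[[np.float64(-0.07), np.float64(0.62), np.float64(0.71)], [np.float64(-0.37), np.float64(-0.05), np.float64(-0.07)]]
```

View pics/s24z.png

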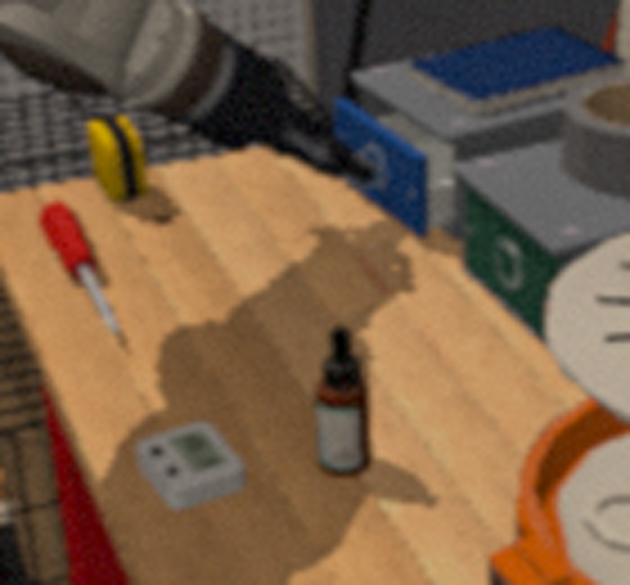

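play_rows:
  rows:
    - [1,[0,0.6,0.7],[-0.3,0,0]]
    - [1,[0,0.6,0.7],[-0.3,0,0]]
    - [1,[0,0.4,0.5],[0,0,0]]
    - [1,[0,0.2,0.3],[0,0,0]]

```text
time: 29.5
ee_pos: [0.6212, 0.3058, 0.0414]
tcp_rot: [129.5, -0.1, 98.6]
wrist_force: [-45.2, -13.4, 23.2]
opening: 0.0002
```

```bash
python3 - <<'E'
from fit import *
s=camera('side');b=s['img'][:,:,::-1];cv2.imwrite('pics/s25z.png',cv2.resize(b[135:205,250:330],None,fx=8,fy=8,interpolation=cv2.INTER_CUBIC))
p=camera('top');b=p['img'][:,:,::-1];cv2.imwrite('pics/t25z.png',cv2.resize(b[125:245,190:350],None,fx=5,fy=5,interpolation=cv2.INTER_CUBIC))
o=get_obs();print(o['ee_pos'],o['tcp_rot'],o['wrist_force'],o['torque'],o['q'])
E
```

```text
[0.6214 0.3058 0.0417] [129.4222  -0.0916  98.5847] [-17.4397  -5.7274   6.5574] [-0.6839  1.8261 -0.5714] [ 33.6115  -8.3009 -42.6738   7.8252 -19.0185  16.5791]
```

View pics/s25z.png

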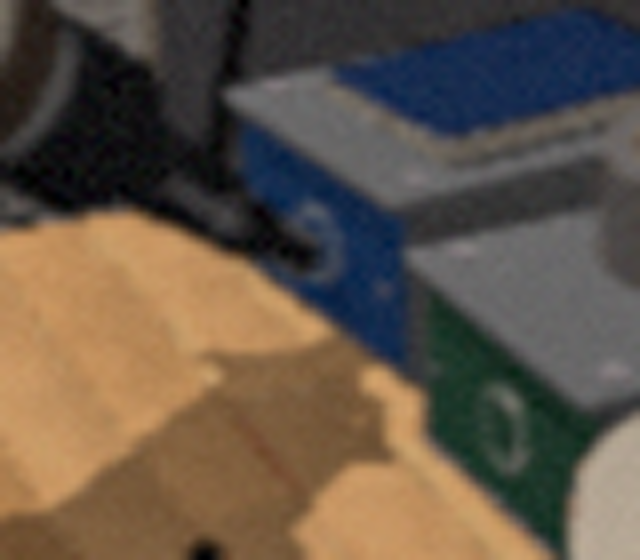

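View pics/t25z.png

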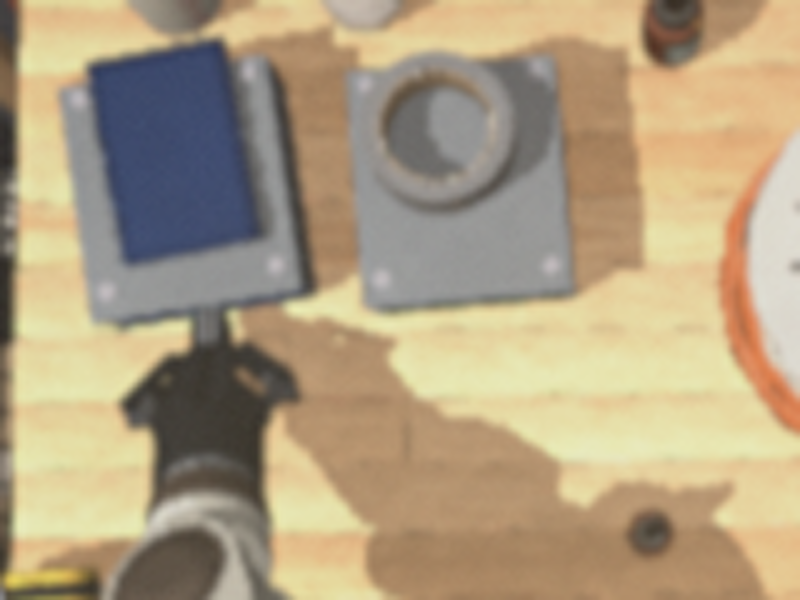

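play_rows:
  rows:
    - [1,[0,0,0],[0,0,0]]

```text
time: 29.7
ee_pos: [0.6207, 0.3057, 0.0419]
tcp_rot: [129.5, -0.0, 98.6]
wrist_force: [-6.0, -3.4, -2.6]
opening: -0.0001
```

play_rows:
  rows:
    - [1,[0,0.1,0.15],[0,0,0]]

```text
time: 29.8
ee_pos: [0.6217, 0.3058, 0.0418]
tcp_rot: [129.6, -0.0, 98.6]
wrist_force: [-8.0, -2.5, 0.6]
opening: 0.0003
```

play_rows:
  rows:
    - [1,[0,0.15,0.2],[0,0,0]]

```text
time: 29.9
ee_pos: [0.6234, 0.3061, 0.0419]
tcp_rot: [129.7, 0.0, 98.6]
wrist_force: [-5.5, -2.1, -0.5]
opening: 0.0001
```

play_rows:
  rows:
    - [1,[0,0.15,0.2],[0,0,0]]

```text
time: 30.0
ee_pos: [0.6253, 0.3064, 0.0419]
tcp_rot: [129.8, 0.1, 98.6]
wrist_force: [-6.4, -2.3, -1.0]
opening: -0.0002
```

play_rows:
  rows:
    - [1,[0,0.2,0.3],[0,0,0]]

```text
time: 30.1
ee_pos: [0.6284, 0.3068, 0.0418]
tcp_rot: [129.8, 0.1, 98.6]
wrist_force: [-6.4, -2.5, -0.3]
opening: -0.0003
```

play_rows:
  rows:
    - [1,[0,0.15,0.2],[0,0,0]]

```text
time: 30.2
ee_pos: [0.6304, 0.3071, 0.0419]
tcp_rot: [129.9, 0.1, 98.6]
wrist_force: [-6.1, -2.6, -0.4]
opening: -0.0003
```

play_rows:
  rows:
    - [1,[0,0.15,0.2],[0,0,0]]

```text
time: 30.3
ee_pos: [0.6324, 0.3074, 0.0419]
tcp_rot: [130.0, 0.1, 98.7]
wrist_force: [-6.6, -1.7, -0.4]
opening: 0.0001
```

play_rows:
  rows:
    - [1,[0,0.1,0.15],[0,0,0]]

```text
time: 30.4
ee_pos: [0.6332, 0.3075, 0.0417]
tcp_rot: [130.1, 0.2, 98.7]
wrist_force: [-32.7, -9.2, 14.7]
opening: 0.0002
```

play_rows:
  rows:
    - [1,[0,-0.2,-0.3],[0,0,0]]
    - [1,[0,-0.3,-0.4],[0,0,0]]
    - [1,[0,-0.6,-0.8],[0,0,0]]
    - [1,[0,-0.6,-0.8],[0,0,0]]
    - [1,[0,0,0],[0,0,0]]

```text
time: 30.9
ee_pos: [0.6028, 0.3037, 0.0473]
tcp_rot: [130.1, 0.2, 98.7]
wrist_force: [-0.2, 0.2, 0.4]
opening: -0.0003
```

```bash
python3 - <<'E'
from fit import *
s=camera('side');b=s['img'][:,:,::-1];cv2.imwrite('pics/s26z.png',cv2.resize(b[130:230,220:330],None,fx=6,fy=6,interpolation=cv2.INTER_CUBIC))
o=get_obs();print(o['ee_pos'],o['tcp_rot'],o['wrist_force'])
E
```

```text
[0.6035 0.3039 0.0478] [130.0879   0.1338  98.7045] [ 0.2357  0.3702 -0.6187]
```

View pics/s26z.png

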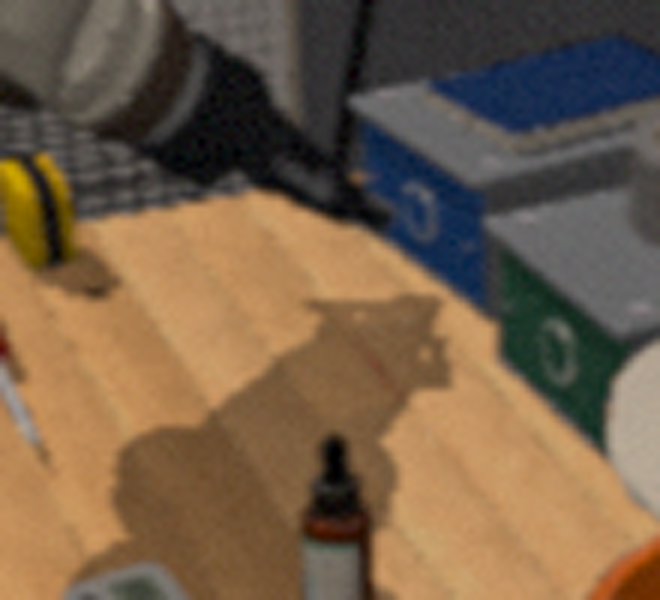

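play_rows:
  rows:
    - [1,[0,-1.3,-1.7],[0,0,0]]
    - [1,[0,-1.3,-1.7],[0,0,0]]
    - [1,[0,-0.5,-3],[3,0,0]]
    - [1,[0,0.5,-3.5],[3,0,0]]
    - [1,[0,0.5,-3.5],[3,0,0]]
    - [1,[0,0.5,-3],[0,0,0]]
    - [1,[0,0,0],[0,0,0]]
    - [1,[0,0,0],[0,0,0]]
    - [1,[0,0,0],[0,0,0]]

```text
time: 31.85
ee_pos: [0.4741, 0.2848, 0.1561]
tcp_rot: [139.0, -0.1, 98.7]
wrist_force: [-0.4, 0.0, -0.5]
opening: 0.0003
```

```bash
python3 - <<'E'
from fit import *
s=camera('side');save(s,'s27')
p=camera('top');b=p['img'][:,:,::-1];cv2.imwrite('pics/t27z.png',cv2.resize(b[125:275,190:390],None,fx=4,fy=4,interpolation=cv2.INTER_CUBIC))
b=s['img'][:,:,::-1];cv2.imwrite('pics/s27z.png',cv2.resize(b[130:260,220:360],None,fx=4.5,fy=4.5,interpolation=cv2.INTER_CUBIC))
o=get_obs();print(o['ee_pos'],o['tcp_rot'],o['wrist_force'],o['time'])
E
```

```text
[0.4739 0.2844 0.155 ] [139.1027  -0.0739  98.6579] [-0.1237 -0.0932 -0.3936] 31.95
```

View pics/s27z.png

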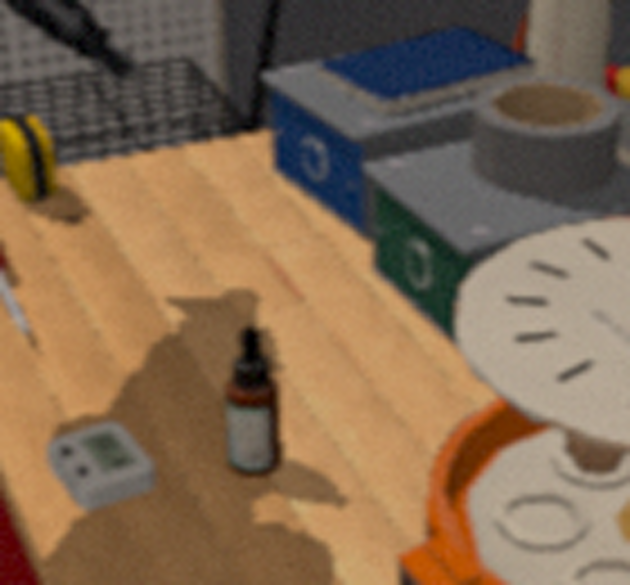

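View pics/t27z.png

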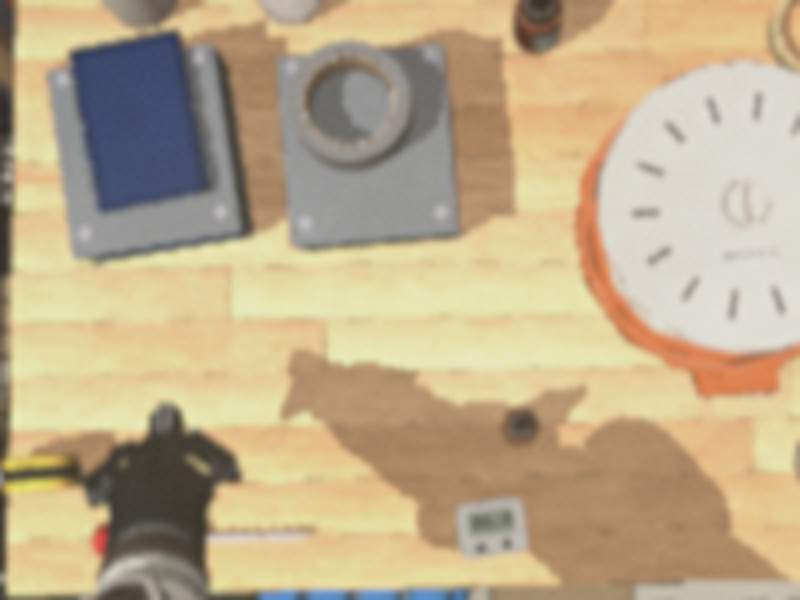

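```bash
python3 -c "
from workcell import job_done
print(job_done())"
```

```text
the job is handed in; nothing more can be done
None
```

The job is handed in, at about 32 s of the 72 s allowed.

**What I did, in order**
1. I stood the brown bottle in free space at about (0.46, -0.02), clear of the green drawer.
2. I pressed the green drawer and it sprang out.
3. I lowered the pot onto the drawer floor, felt light contact and let go. A picture taken afterwards showed it upright.
4. I pressed the green drawer shut, then the blue one.

**Last checks**
- Both fronts were flush in both camera views after the arm had backed off. The wrist force was near zero with the arm standing clear.
- The bottle was standing, and the bystanders in the zoomed views (thermometer, tape measure) looked undisturbed. I did not check the others again at the end.

**What failed or disagreed**
- The first attempt to close the green drawer did not latch, and the drawer followed the finger back out. I repeated the press lower and down to the stop, and it held.
- On the press that opened the green drawer, the fingertips met the stop with about 92 N, more than intended but under the 120 N limit.
- The blue drawer gave a brief 45 to 50 N peak about 12 mm before its stop, which I can't explain. It then moved on to the stop normally and latched.
- The pot could not be seen once the drawer was shut. I last saw it upright after the failed closing attempt.

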